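# Stack up a drive's power stage on its heat sink

### The arm

A 6-joint arm with a two-finger parallel gripper is mounted at the origin on the work surface. World frame = base frame: x ahead of the robot, y to its left, z up, the work surface at z = 0. Lengths are in mm, angles in rad, forces in N, time in s.
With the tool pointing down it reaches from about 350 to 875 mm from the base axis. Payload 4.2 kg.
Tool frame: the origin (TCP) lies on the centre line of the jaws, within the pads' length; the fingertips stand 22 mm ahead of it and the grasp point (between the pads) lies 3 mm ahead of it (arm.nose_length is the distance from the TCP to the fingertips, in mm); z points along the fingers, x is the direction in which the jaws open and shut, and the axes are right-handed (so a half turn about z gives the same grasp; the last joint's range is limited). The gripper opens to 85 mm and grips with 20 to 120 N. Pads are 22 mm wide; open, the fingers measure 114 mm over their backs; the gripper's body (76 mm by 85 mm) begins 54 mm behind the grasp point. The pads swing forward as they close: fully open they stand 13 mm farther back than shut.
Start: joints at [1.484, 0.385, 0.008, 0, -1.194, -0.259], TCP at [211.811, 587.993, 253.312] pointing down, gripper open.
Joint ranges: [-3.14, 3.14], [-1.21, 2.06], [-1.07, 1.41], [-3.16, 2.05], [-2.99, -0.16], [-3.1, 3.1]. Speed limits (rad/s): [2.79, 2.79, 3.14, 3.14, 3.14, 3.14].

### API

Orientations are given as a unit quaternion [x, y, z, w].
In Python, from bench import telemetry, get_image, workorder, nets, arm gives the robot as it stands.
- The arm moves only by the tool apply_moves, never from a script. Its argument "steps" is a list of rows, each an object with "hand": the opening, from 0 (shut) to 1 (fully open); "xyz": the shift along the tool's x, y, z in cm, a list of three; "delta_rot": the turn, a rotation vector about the tool's x, y, z in rad, a list of three. In form: [{"hand": hand, "xyz": [x, y, z], "delta_rot": [wx, wy, wz]}, ...]. A call has 1 to 12 rows; each row is the pose to reach, as a shift and turn from the pose commanded when the call began, along the tool's axes at that moment; what a row does not reach only later rows make up. A row lasts 1/12 s, in which the tool goes at most 41.7 mm and 7.16 degrees, less where a joint would pass 70% of its speed; a pose out of reach is approached as far as the arm can. A call with a gripper value outside its range is refused whole. The fingers move at their own pace and stop on an object; the grip force is fixed at half the most. Time passes only in rows, so rows that repeat a pose let the fingers close. It gives the time, the measured TCP pose, the force and the opening at its end, in the units of the state.
- telemetry.read_state(): the state, without advancing time (a new reading comes with each control period).
- get_image(name): name is "scene" or "top"; returns a dict with "frame" (480x640x3 uint8, blue, green, red), "fx", "fy", "cx", "cy" (pixels), "origin" and "orientation" of the camera in the world. Camera axes: x right, y down, z forward; pixel columns grow to the right and rows downward; lengths in mm; the calibration is good to about 2 mm. A picture is of the moment at which its call begins. There is no depth.
- workorder.job_done(): hands the job in, once; it reports no verdict.
Trained networks look in a picture, given as the dict that the camera call returned (one of the last four; its "shot" number tells which), for a name from the list of things; names that differ only in an ending like _2 or _b are one class to them, and where a whole thing is asked for, a point or a joint stands for the part that bears it (a point fixed in the world has none). Each returns a list of dicts, best first, with "confidence" (0 to 1); they miss things now and then, are a little off and sometimes report something else, mostly with a low value. They report only what shows in the picture. A call takes as long as a camera call. They do not tell look-alikes from the thing itself.
- nets.recognise(picture, label): "xyz" ([x, y, z] in mm, in world coordinates, good to about 4 mm: the middle of the surface that is visible of it).
- nets.outline_of(picture, label): "pixels" (480x640 bool, what is visible of it).
- nets.pinpoint(picture, label): "xyz" ([x, y, z] in mm, in world coordinates, good to about 4 mm: a listed point, or the origin of a listed thing).
The state is a dict: "clock": time; "joints": joint angles; "joint_vel": joint speeds; "joint_efforts": joint torques, N m; "position": TCP position; "ee_rot": TCP orientation; "contact_force": force on the tool from outside, world axes, zero at the start; "wrist_torque": the same for the moment, N m; "gripper_width": finger opening in mm.
Only numpy, scipy, OpenCV 4.12 (cv2) and the standard library are available. Lean on these libraries where they do the work, as an engineer would, in place of code of your own. Each camera call takes 0.05 s, during which the arm holds its last target.

### The job

Build up the drive's power stage on the finned heat sink, ready for its screws: lay the black transistor module squarely on the dark grey foil and the ivory rectifier module squarely on the amber foil, then lay the copper busbar across the middle of both modules so that each of its ends rests on one of them, and last stand the blue capacitor upright on the middle of the busbar, lengthways, with its two lugs on the bar's two tinned pads. Set every part down, do not drop it, and leave the multimeter and the spray can where they are.

Things in the scene. Friction and masses are not known exactly. Their poses are not given: they have to be found in the camera images.
- igbt_center (a point): Transistor module, loose: black block, 94 mm long (its x) by 34 mm wide (its y) by 30 mm high; 24 mm high at both ends, with a raised terminal deck 46 x 30 mm on the middle of its top reaching the full 30 mm. About 0.17 kg. Lies flat on the bench, z up. The point is its centre, 15 mm above its underside. Either way round is right.
- rectifier_center (a point): Rectifier module, loose: ivory block, 80 mm long (its x) by 40 mm wide (its y) by 30 mm high, built like the other: 24 mm high ends and a raised middle deck 46 x 30 mm. About 0.17 kg. Lies flat, z up. The point is its centre, 15 mm above its underside. Either way round is right.
- busbar_center (a point): Copper busbar, loose, 0.25 kg: plate 130 mm long (its y), 50 wide (its x), 4 thick, black band at the middle of its edges; under each end a contact block 38 x 30 x 6 mm, 45 mm from the middle, so the plate lies 6 to 10 mm up. Two tinned pads on top, 36 mm either side of the middle along y. Grip across its width at the middle. Either way round is right. Point: centre, 5 mm above its underside.
- filmcap_center (a point): Film capacitor, loose: blue box 58 mm long (its y) by 40 mm wide (its x) by 50 mm high, with a flat brass foot lug 2.5 mm thick at each end of its length, level with its underside (86 mm over the lugs). About 0.16 kg. Stands upright, z up. The point is its centre, 25 mm above its underside. Either way round is right.
- foil_graphite: Dark grey thermal foil stuck on the heat sink's face, 94 mm (its x) by 34 mm (its y), 0.8 mm thick: the place of the black transistor module, long side to long side. Fixed. Origin at the centre of its underside, on the heat sink's face; z up.
- foil_amber: Amber thermal foil stuck on the heat sink's face, 80 mm (its x) by 40 mm (its y), 0.8 mm thick: the place of the ivory rectifier module. Fixed. Origin at the centre of its underside; z up. The two foils lie side by side, 90 mm between centres, and either may be on the left.
- heatsink_face (a point): Centre of the flat upper face of the aluminium heat sink, a finned block 130 mm (its x) by 200 mm (its y) by 45 mm high, fixed on the bench, fins down, turned a little. The point lies on the face, 45 mm above the bench, half-way between the foils, which lie 45 mm either side of it along its y; z up.
- multimeter_center (a point): Handheld multimeter lying on its back on the bench, to the left: dark blue-grey, 180 mm (its x) by 88 mm, 36 mm thick (50 mm at its dial). Leave it where it is (not shoved by more than 30 mm). The point is 20 mm above its underside.
- spraycan_center (a point): Spray can of contact cleaner standing on the bench, to the right: blue with an ivory band, 65 mm across, 180 mm tall. Leave it standing where it is (not shoved by more than 30 mm). The point is on its axis, 90 mm above its foot.
Things that resemble listed ones, but are neither listed nor needed, are in the scene too. Several things look just like the part that bears busbar_center: the one meant starts farthest to the robot's left.

How it is judged:
By the outcome, as a careful person would: the job done as asked, in the order asked, and still so for the second after the job is handed in, with the robot touching nothing.
It also fails if it takes over 128 s, if anything falls off the work surface, if the arm or the gripper's body presses on something with over 40 N, if the wrist force passes 120 N, or if a joint passes its speed limit or range.

## Working session

There is one attempt and no reset: what is moved stays moved. The work goes in short steps, Python scripts to look and compute and a tool call to move; the robot and the scene stay as the last step left them, time stands still between calls to the robot, and variables do not carry over. Pictures are saved under pics/ and viewed, and the job is handed in when it is done.

Besides the shell and the picture viewer there is one more tool, called after "Emit:" in YAML: its name, and indented under it one key for each argument. apply_moves: Moves the arm, as the interface text tells. Its arguments: {"type":"object","properties":{"steps":{"type":"array"}},"required":["steps"]}

```bash
ls; mkdir -p pics; cat > h.py <<'E'
import numpy as np, cv2
from scipy.spatial.transform import Rotation as R
from bench import telemetry, get_image, workorder, nets, arm
def proj(p,im):
    Rm=R.from_quat(im["orientation"]).as_matrix()
    c=Rm.T@(np.array(p,float)-np.array(im["origin"]))
    return np.array([im["fx"]*c[0]/c[2]+im["cx"],im["fy"]*c[1]/c[2]+im["cy"]])
def unproj(px,im,z):
    Rm=R.from_quat(im["orientation"]).as_matrix()
    d=Rm@np.array([(px[0]-im["cx"])/im["fx"],(px[1]-im["cy"])/im["fy"],1])
    o=np.array(im["origin"],float)
    return o+d*(z-o[2])/d[2]
E
python3 - <<'E'
from h import *
print({k:np.round(v,3).tolist() if not np.isscalar(v) else v for k,v in telemetry.read_state().items()})
for n in ["scene","top"]:
    im=get_image(n); cv2.imwrite(f"pics/{n}0.png",im["frame"])
    print(n,im["origin"],im["orientation"],im["fx"],im["shot"])
    for l in ["igbt_center","rectifier_center","busbar_center","filmcap_center","foil_graphite","foil_amber","heatsink_face","multimeter_center","spraycan_center"]:
        print(l,[(np.round(d["xyz"]).tolist(),round(d["confidence"],2),np.round(proj(d["xyz"],im)).tolist()) for d in nets.pinpoint(im,l)])
E
```

```text
pics
{'clock': 0.0, 'joints': [1.484, 0.386, 0.007, -0.001, -1.194, -0.259], 'joint_vel': [-0.0, 0.0, -0.002, 0.0, -0.0, 0.0], 'joint_efforts': [0.0, -39.229, 18.84, 4.186, -0.005, 0.0], 'position': [211.631, 587.5, 252.2], 'ee_rot': [-0.575, 0.818, -0.001, -0.001], 'contact_force': [0.116, -0.789, -0.566], 'wrist_torque': [0.013, -0.022, -0.019], 'gripper_width': 85.35515947058958}
scene [1005.14336596  652.8259244  1269.1790737 ] [ 0.34005316  0.89064732 -0.28481727 -0.09995166] 496.5515451299806 1
igbt_center [([426.0, 112.0, 16.0], 0.66, [347.0, 266.0]), ([440.0, 315.0, 7.0], 0.58, [394.0, 316.0])]
rectifier_center [([431.0, -122.0, 18.0], 0.74, [295.0, 220.0])]
busbar_center [([436.0, 316.0, 7.0], 0.81, [395.0, 315.0]), ([252.0, 227.0, 5.0], 0.55, [415.0, 259.0])]
filmcap_center [([446.0, -330.0, 27.0], 0.82, [251.0, 184.0])]
foil_graphite [([616.0, -178.0, 44.0], 0.76, [237.0, 237.0])]
foil_amber [([633.0, -93.0, 44.0], 0.73, [249.0, 257.0])]
heatsink_face [([623.0, -138.0, 43.0], 0.65, [243.0, 246.0])]
multimeter_center [([572.0, 489.0, 21.0], 0.76, [409.0, 392.0])]
spraycan_center [([579.0, -415.0, 89.0], 0.73, [200.0, 178.0])]
top [ 262.57118489   35.17669587 1407.39013769] [-0.69756944  0.71301636 -0.05622089  0.04293905] 580.7182036689358 2
igbt_center [([426.0, 114.0, 16.0], 0.55, [286.0, 259.0]), ([578.0, -413.0, 91.0], 0.25, [509.0, 186.0])]
rectifier_center []
busbar_center [([253.0, 228.0, 5.0], 0.97, [239.0, 332.0]), ([441.0, 319.0, 9.0], 0.91, [201.0, 255.0])]
filmcap_center [([449.0, -333.0, 22.0], 0.92, [471.0, 245.0])]
foil_graphite []
foil_amber [([632.0, -92.0, 46.0], 0.58, [369.0, 171.0])]
heatsink_face [([623.0, -138.0, 44.0], 0.81, [389.0, 174.0])]
multimeter_center [([576.0, 491.0, 25.0], 0.64, [129.0, 200.0]), ([624.0, -137.0, 46.0], 0.22, [388.0, 174.0])]
spraycan_center [([578.0, -416.0, 88.0], 0.85, [510.0, 186.0])]
```

View pics/scene0.png

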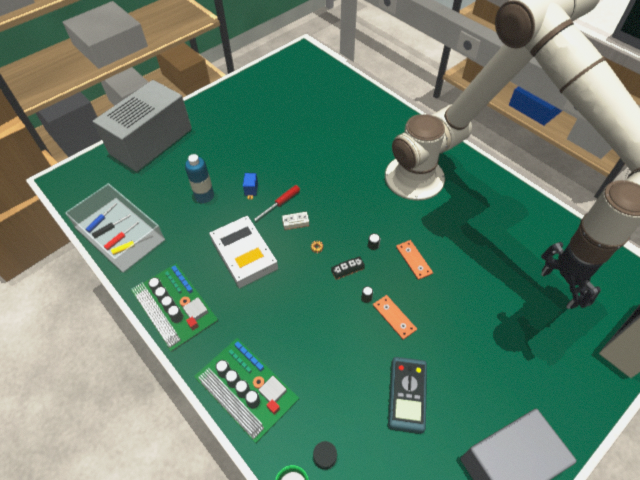

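View pics/top0.png

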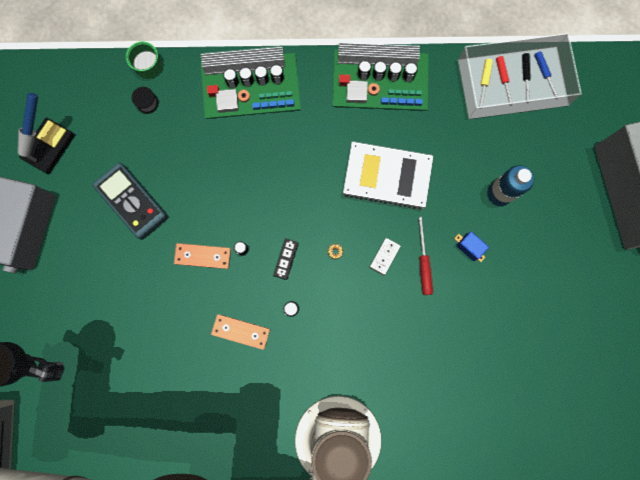

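The scene image shows the white heat sink at about (243,248), with the black module (347,267), ivory module (296,220) and capacitor (250,184). There are two busbars, at (395,316) and (414,259). The one at y≈318 (top px (202,256)) is farthest left, so that is the one I need. Next I'll measure the poses precisely.

```bash
cat > seg.py <<'E'
from h import *
im=get_image("top"); f=im["frame"]; sc=get_image("scene")
np.save("/tmp/top.npy",f)
def rect(mask,z,im):
    cs,_=cv2.findContours(mask.astype(np.uint8),cv2.RETR_EXTERNAL,cv2.CHAIN_APPROX_NONE)
    c=max(cs,key=cv2.contourArea)[:,0,:]
    w=np.array([unproj(p,im,z)[:2] for p in c],np.float32)
    (cx,cy),(a,b),ang=cv2.minAreaRect(w)
    if a<b: a,b=b,a; ang+=90
    return round(cx,1),round(cy,1),round(a,1),round(b,1),round((ang+90)%180-90,1)
for i,n in ((im,"top"),(sc,"scene")):
  for l,z in [("igbt_center",24),("rectifier_center",24),("busbar_center",10),("filmcap_center",50),("foil_graphite",45.8),("foil_amber",45.8)]:
    for d in nets.outline_of(i,l):
        print(n,l,round(d["confidence"],2),d["pixels"].sum(),rect(d["pixels"],z,i))
ims=[]
for n,c in [("ig",(286,259)),("rec",(386,256)),("bus",(202,256)),("cap",(471,246)),("hs",(389,175)),("b2",(240,331))]:
    u,v=c; r=50 if n=="hs" else 33
    ims.append(cv2.resize(f[v-r:v+r,u-r:u+r],(264,264),interpolation=cv2.INTER_CUBIC))
cv2.imwrite("pics/crops.png",np.vstack([np.hstack(ims[:3]),np.hstack(ims[3:])]))
E
python3 seg.py
```

```text
top igbt_center 0.68 593 (424.5, 113.3, 95.7, 36.7, -17.6)
top rectifier_center 0.92 582 (427.1, -124.3, 83.9, 41.3, -30.2)
top busbar_center 0.98 1062 (255.2, 224.2, 125.1, 49.3, 71.6)
top busbar_center 0.71 1104 (438.6, 315.9, 130.5, 50.2, 83.9)
top filmcap_center 0.79 580 (443.8, -327.1, 81.1, 51.5, 50.2)
top filmcap_center 0.64 2754 (569.2, 479.3, 184.2, 87.7, 40.1)
top filmcap_center 0.55 1281 (586.3, -431.3, 126.0, 71.2, -49.4)
top foil_graphite 0.98 461 (616.1, -181.0, 91.2, 31.6, -11.2)
top foil_amber 0.71 509 (633.2, -93.0, 79.0, 39.7, -11.2)
scene igbt_center 0.78 444 (430.6, 117.3, 99.4, 48.3, -18.1)
scene igbt_center 0.47 307 (607.7, -196.6, 95.8, 37.7, -9.1)
scene rectifier_center 0.86 372 (432.9, -119.5, 81.2, 59.1, -31.9)
scene busbar_center 0.74 805 (438.8, 316.5, 133.3, 54.5, 85.6)
scene busbar_center 0.73 645 (254.3, 223.9, 133.1, 55.5, 73.3)
scene filmcap_center 0.69 324 (461.9, -312.4, 110.5, 45.9, 52.4)
scene foil_graphite 0.79 296 (616.0, -182.1, 95.1, 36.8, -11.3)
scene foil_amber 0.51 322 (631.8, -93.8, 82.0, 44.3, -9.7)
```

View pics/crops.png

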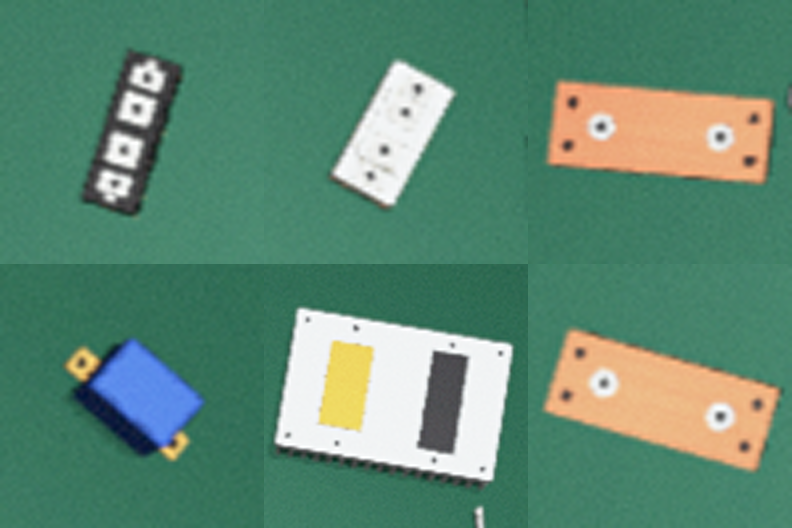

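```bash
cat > fit.py <<'E'
from h import *
from scipy.optimize import minimize
def box(cx,cy,z0,z1,lx,ly):
    return [(cx+sx*lx/2,cy+sy*ly/2,z) for sx in(-1,1) for sy in(-1,1) for z in(z0,z1)]
M={"igbt":[box(0,0,0,24,94,34),box(0,0,24,30,46,30)],
"rect":[box(0,0,0,24,80,40),box(0,0,24,30,46,30)],
"bus":[box(0,0,6,10,50,130)],
"cap":[box(0,0,0,50,40,58),box(0,0,0,2.5,14,86)],
"foilg":[box(0,0,.8,.8,94,34)],"foila":[box(0,0,.8,.8,80,40)],}
S=4
def sil(name,x,y,yaw,z,im,org,n):
    out=np.zeros((n*S,n*S),np.uint8); c,s=np.cos(yaw),np.sin(yaw)
    for b in M[name]:
        p=[((proj((x+c*a-s*d,y+s*a+c*d,z+h),im)-org+.5)*S-.5) for a,d,h in b]
        hull=cv2.convexHull(np.round(np.array(p)*16).astype(np.int32))
        cv2.fillConvexPoly(out,hull,255,shift=4)
    return cv2.resize(out,(n,n),interpolation=cv2.INTER_AREA)/255.
def soft(name,f):
    f=f.astype(float); b,g,r=f[...,0],f[...,1],f[...,2]
    if name in("igbt","rect"): q=g-r; lo,hi=(5,np.median(q))
    if name=="bus": q=r-g; lo,hi=np.median(q),np.percentile(q,95); return np.clip((q-lo)/(hi-lo),0,1)
    if name=="foila": q=r-b; hi=np.percentile(q,97); lo=np.median(q); return np.clip((q-lo)/(hi-lo),0,1)
    if name=="foilg": q=g; hi=np.percentile(q,60); lo=np.percentile(q,4);return np.clip((hi-q)/(hi-lo),0,1)
    if name=="cap":
        q=np.maximum(b-g,r-g); return np.clip((q+10)/40,0,1)
    return np.clip((hi-q)/(hi-lo),0,1)
def fit(name,x,y,yaw,z,ims,n=60):
    data=[]
    for im in ims:
        u=np.round(proj((x,y,z+15),im)).astype(int); org=u-n//2
        w=im["frame"][org[1]:org[1]+n,org[0]:org[0]+n]
        data.append((im,org,soft(name,w)))
    def cost(p):
        return sum(((sil(name,p[0],p[1],p[2],z,im,o,n)-m)**2).sum() for im,o,m in data)
    best=min((minimize(cost,[x+dx,y+dy,yaw],method="Nelder-Mead",options=dict(initial_simplex=[[x+dx,y+dy,yaw],[x+dx+4,y+dy,yaw],[x+dx,y+dy+4,yaw],[x+dx,y+dy,yaw+.08]],xatol=.05,fatol=.01)) for dx,dy in((0,0),(2,-2))),key=lambda r:r.fun)
    return best.x,best.fun,data
E
python3 - <<'E'
from fit import *
T=get_image("top");Sc=get_image("scene")
d=np.deg2rad
for n,x,y,a,z,k in [("igbt",424,113,-17.6,0,60),("rect",427,-124,-30,0,60),("bus",439,316,-6,0,70),("cap",446,-331,-40,0,56),("foilg",616,-181,-11,45,50),("foila",633,-93,-11,45,50)]:
    for ims in ([T],[Sc],[T,Sc]):
        p,c,dt=fit(n,x,y,d(a),z,ims,k); print(n,np.round(p[:2],1),np.round(np.rad2deg(p[2]),1),round(c,1))
    v=[np.hstack([m,sil(n,*p,z,i,o,k)]) for i,o,m in dt]
    cv2.imwrite(f"pics/f_{n}.png",cv2.resize((np.vstack(v)*255).astype(np.uint8),None,fx=2,fy=2))
E
cd pics; python3 -c "
import cv2,numpy as np
cv2.imwrite('fall.png',np.hstack([cv2.resize(cv2.imread(f'f_{n}.png'),(130,130)) for n in ['igbt','rect','bus','cap','foilg','foila']]))"
```

```text
igbt [426.2 115.1] -18.1 6.5
igbt [427.6 115.1] -17.6 268.2
igbt [426.8 115.1] -18.1 277.0
rect [ 427.8 -124.2] -30.5 8.5
rect [ 429.2 -125.2] -30.1 374.9
rect [ 428.1 -124.5] -30.2 386.9
bus [439.  317.3] -6.2 33.4
bus [439.3 316.5] -6.5 49.0
bus [438.9 316.7] -6.4 84.3
cap [ 446.7 -336. ] -43.1 15.3
cap [ 446.9 -337.8] -41.6 37.5
cap [ 447.1 -335.9] -43.4 60.7
foilg [ 615.4 -180.8] -11.0 115.6
foilg [ 616.3 -181.3] -10.8 622.2
foilg [ 615.6 -181. ] -11.0 738.9
foila [632.7 -92.4] -11.2 9.6
foila [633.5 -93.3] -10.6 12.1
foila [633.  -92.7] -10.7 22.1
```

View pics/fall.png

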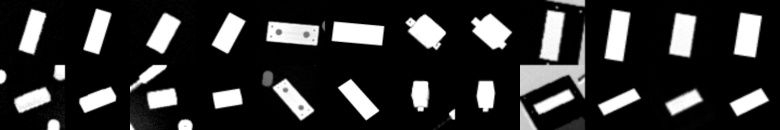

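```bash
cat > mv.py <<'E'
import sys
from h import *
# usage: mv.py x y z jawdeg   -> tool-frame shift (cm) and wz from measured pose
x,y,z,a=map(float,sys.argv[1:5])
s=telemetry.read_state(); Rm=R.from_quat(s["ee_rot"])
p=np.array(s["position"]); d=Rm.inv().apply(np.array([x,y,z])-p)/10
tx=Rm.as_matrix()[:,0]; cur=np.rad2deg(np.arctan2(tx[1],tx[0]))
da=(a-cur+90)%180-90
t=np.deg2rad(a if abs((a-cur+180)%360-180)<90 else a+180)
Rt=np.array([[np.cos(t),np.sin(t),0],[np.sin(t),-np.cos(t),0],[0,0,-1]])
rv=(Rm.inv()*R.from_matrix(Rt)).as_rotvec()
print("pos",np.round(p,1),"jaw",round(cur,2),"F",np.round(s["contact_force"],1),"w",round(s["gripper_width"],1),"t",round(s["clock"],2),"j6",round(s["joints"][5],2))
print("xyz cm",np.round(d,2),"rot",np.round(rv,4),"rows>=",np.ceil(max(np.linalg.norm(d)*10/41.7,abs(da)/7.16)))
E
python3 mv.py 426.6 115.1 130 71.9; python3 -c "
from bench import arm;print(arm.nose_length,[a for a in dir(arm) if a[0]!='_'])"
```

```text
pos [211.8 588.  253.3] jaw -109.81 F [-0.1 -0.9  0.4] w 85.2 t 1.8 j6 -0.26
xyz cm [ 37.21 -36.24  12.33] rot [ 0.      0.     -0.0299] rows>= 13.0
22.0 ['IKError', 'nose_length']
```

Emit:
apply_moves:
  steps:
    - {"hand": 1,"xyz": [3.1,-3.0,1.0],"delta_rot": [0,0,0]}
    - {"hand": 1,"xyz": [6.2,-6.0,2.0],"delta_rot": [0,0,-0.01]}
    - {"hand": 1,"xyz": [9.3,-9.0,3.0],"delta_rot": [0,0,-0.02]}
    - {"hand": 1,"xyz": [12.4,-12.0,4.1],"delta_rot": [0,0,-0.03]}
    - {"hand": 1,"xyz": [15.5,-15.1,5.1],"delta_rot": [0,0,-0.03]}
    - {"hand": 1,"xyz": [18.6,-18.1,6.2],"delta_rot": [0,0,-0.03]}
    - {"hand": 1,"xyz": [21.7,-21.1,7.2],"delta_rot": [0,0,-0.03]}
    - {"hand": 1,"xyz": [24.8,-24.1,8.2],"delta_rot": [0,0,-0.03]}
    - {"hand": 1,"xyz": [27.9,-27.2,9.2],"delta_rot": [0,0,-0.03]}
    - {"hand": 1,"xyz": [31.0,-30.2,10.3],"delta_rot": [0,0,-0.03]}
    - {"hand": 1,"xyz": [34.1,-33.2,11.3],"delta_rot": [0,0,-0.03]}
    - {"hand": 1,"xyz": [37.2,-36.2,12.3],"delta_rot": [0,0,-0.03]}

```text
clock: 2.8
position: [413.5, 143.4, 138.0]
ee_rot: [-0.587, 0.809, -0.0, 0.001]
contact_force: [1.1, 0.8, 0.0]
gripper_width: 85.3
```

```bash
python3 mv.py 426.6 115.1 28 71.9
```

```text
pos [413.5 143.4 138. ] jaw -108.04 F [1.1 0.8 0. ] w 85.3 t 2.8 j6 0.55
xyz cm [ 2.29 -2.11 11.  ] rot [-0.0009  0.0011  0.001 ] rows>= 3.0
```

Emit:
apply_moves:
  steps:
    - {"hand": 1,"xyz": [0,0,0],"delta_rot": [0,0,0]}
    - {"hand": 1,"xyz": [0,0,0],"delta_rot": [0,0,0]}
    - {"hand": 1,"xyz": [0,0,0],"delta_rot": [0,0,0]}

```text
clock: 3.05
position: [413.4, 145.1, 138.3]
ee_rot: [-0.587, 0.81, -0.0, 0.001]
contact_force: [-0.7, -0.2, -0.1]
gripper_width: 85.3
```

```bash
python3 mv.py 426.6 115.1 28 71.9
```

```text
pos [413.4 145.1 138.3] jaw -108.14 F [-0.7 -0.2 -0.1] w 85.3 t 3.05 j6 0.54
xyz cm [ 2.45 -2.18 11.03] rot [-0.0007  0.0008 -0.0006] rows>= 3.0
```

Emit:
apply_moves:
  steps:
    - {"hand": 1,"xyz": [2.45,-2.18,2],"delta_rot": [0,0,0]}
    - {"hand": 1,"xyz": [2.45,-2.18,4.5],"delta_rot": [0,0,0]}
    - {"hand": 1,"xyz": [2.45,-2.18,7.5],"delta_rot": [0,0,0]}
    - {"hand": 1,"xyz": [2.45,-2.18,9.5],"delta_rot": [0,0,0]}
    - {"hand": 1,"xyz": [2.45,-2.18,11],"delta_rot": [0,0,0]}
    - {"hand": 1,"xyz": [2.45,-2.18,11],"delta_rot": [0,0,0]}
    - {"hand": 1,"xyz": [2.45,-2.18,11],"delta_rot": [0,0,0]}

```text
clock: 3.63
position: [426.0, 116.4, 27.9]
ee_rot: [-0.588, 0.809, -0.0, -0.0]
contact_force: [0.9, 0.2, -0.8]
gripper_width: 85.0
```

```bash
python3 mv.py 426.6 115.1 28 71.9
```

```text
pos [426.  116.4  27.9] jaw -107.92 F [ 0.9  0.2 -0.8] w 85.0 t 3.63 j6 0.62
xyz cm [ 0.1  -0.1  -0.01] rot [ 0.0002 -0.0006  0.0031] rows>= 1.0
```

Emit:
apply_moves:
  steps:
    - {"hand": 1,"xyz": [0.1,-0.1,0],"delta_rot": [0,0,0]}
    - {"hand": 0.5,"xyz": [0.1,-0.1,0],"delta_rot": [0,0,0]}
    - {"hand": 0.2,"xyz": [0.1,-0.1,0],"delta_rot": [0,0,0]}
    - {"hand": 0,"xyz": [0.1,-0.1,0],"delta_rot": [0,0,0]}
    - {"hand": 0,"xyz": [0.1,-0.1,0],"delta_rot": [0,0,0]}
    - {"hand": 0,"xyz": [0.1,-0.1,0],"delta_rot": [0,0,0]}
    - {"hand": 0,"xyz": [0.1,-0.1,0],"delta_rot": [0,0,0]}
    - {"hand": 0,"xyz": [0.1,-0.1,0],"delta_rot": [0,0,0]}
    - {"hand": 0,"xyz": [0.1,-0.1,0],"delta_rot": [0,0,0]}

```text
clock: 4.38
position: [427.2, 114.1, 28.8]
ee_rot: [-0.587, 0.809, -0.0, 0.001]
contact_force: [-1.9, 1.1, 5.8]
gripper_width: 32.6
```

```bash
python3 mv.py 426.6 115.1 128 71.9
```

```text
pos [427.2 114.1  28.8] jaw -108.08 F [-1.9  1.1  5.8] w 32.6 t 4.38 j6 0.62
xyz cm [-0.09  0.08 -9.92] rot [-0.0011  0.0014  0.0004] rows>= 3.0
```

Emit:
apply_moves:
  steps:
    - {"hand": 0,"xyz": [0,0,-1],"delta_rot": [0,0,0]}
    - {"hand": 0,"xyz": [0,0,-3],"delta_rot": [0,0,0]}
    - {"hand": 0,"xyz": [0,0,-6],"delta_rot": [0,0,0]}
    - {"hand": 0,"xyz": [0,0,-9],"delta_rot": [0,0,0]}
    - {"hand": 0,"xyz": [0,0,-11],"delta_rot": [0,0,0]}
    - {"hand": 0,"xyz": [0,0,-12],"delta_rot": [0,0,0]}

```text
clock: 4.88
position: [427.6, 114.2, 150.8]
ee_rot: [-0.587, 0.809, -0.0, 0.003]
contact_force: [-0.5, -0.3, -1.6]
gripper_width: 32.8
```

```bash
python3 mv.py 615.6 -181 150 79; python3 -c "
from h import *
for n,c in (('top',(286,245)),('scene',(355,245))):
    f=get_image(n)['frame'];cv2.imwrite(f'pics/lift_{n}.png',cv2.resize(f[c[1]-60:c[1]+60,c[0]-60:c[0]+60],(400,400)))
a=cv2.imread('pics/lift_top.png');b=cv2.imread('pics/lift_scene.png');cv2.imwrite('pics/lift.png',np.hstack([a,b]))"
```

```text
pos [427.6 114.2 150.8] jaw -108.09 F [-0.5 -0.3 -1.6] w 32.8 t 4.88 j6 0.62
xyz cm [ 22.22 -27.03   0.09] rot [-0.0036  0.0038 -0.1237] rows>= 9.0
```

View pics/lift.png

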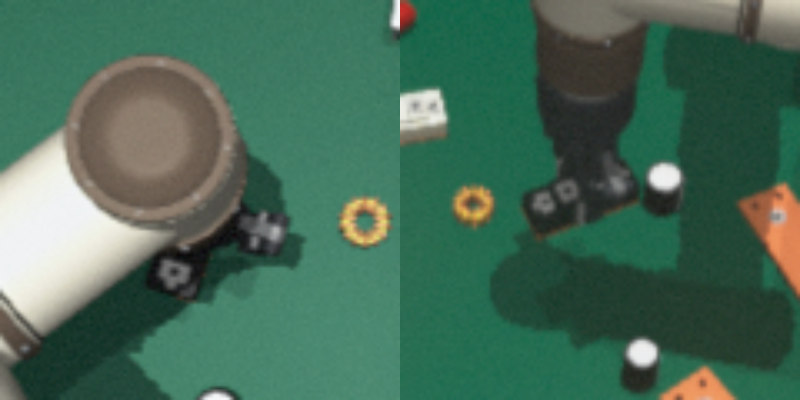

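Emit:
apply_moves:
  steps:
    - {"hand": 0,"xyz": [1,-1.2,0],"delta_rot": [0,0,0]}
    - {"hand": 0,"xyz": [3,-3.7,0],"delta_rot": [0,0,-0.02]}
    - {"hand": 0,"xyz": [5.5,-6.7,0],"delta_rot": [0,0,-0.04]}
    - {"hand": 0,"xyz": [8,-9.8,0],"delta_rot": [0,0,-0.06]}
    - {"hand": 0,"xyz": [10.5,-12.8,0],"delta_rot": [0,0,-0.08]}
    - {"hand": 0,"xyz": [13,-15.8,0],"delta_rot": [0,0,-0.1]}
    - {"hand": 0,"xyz": [15.5,-18.9,0],"delta_rot": [0,0,-0.12]}
    - {"hand": 0,"xyz": [18,-21.9,0],"delta_rot": [0,0,-0.12]}
    - {"hand": 0,"xyz": [20.5,-24.9,0],"delta_rot": [0,0,-0.124]}
    - {"hand": 0,"xyz": [22,-26.8,0],"delta_rot": [0,0,-0.124]}
    - {"hand": 0,"xyz": [22.2,-27.0,0],"delta_rot": [0,0,-0.124]}
    - {"hand": 0,"xyz": [22.2,-27.0,0],"delta_rot": [0,0,-0.124]}

```text
clock: 5.98
position: [613.5, -182.6, 145.0]
ee_rot: [-0.635, 0.773, 0.002, -0.001]
contact_force: [0.4, 0.9, -1.2]
gripper_width: 32.7
```

```bash
python3 mv.py 615.6 -181 85 79
```

```text
pos [ 613.5 -182.6  145. ] jaw -101.17 F [ 0.4  0.9 -1.2] w 32.7 t 5.98 j6 1.41
xyz cm [-0.2 -0.2  6. ] rot [ 0.0044 -0.0001 -0.003 ] rows>= 2.0
```

Emit:
apply_moves:
  steps:
    - {"hand": 0,"xyz": [-0.2,-0.2,2],"delta_rot": [0.004,0,-0.003]}
    - {"hand": 0,"xyz": [-0.2,-0.2,4],"delta_rot": [0.004,0,-0.003]}
    - {"hand": 0,"xyz": [-0.2,-0.2,5.2],"delta_rot": [0.004,0,-0.003]}
    - {"hand": 0,"xyz": [-0.2,-0.2,6],"delta_rot": [0.004,0,-0.003]}
    - {"hand": 0,"xyz": [-0.2,-0.2,6],"delta_rot": [0.004,0,-0.003]}
    - {"hand": 0,"xyz": [-0.2,-0.2,6],"delta_rot": [0.004,0,-0.003]}

```text
clock: 6.48
position: [616.6, -179.1, 87.9]
ee_rot: [-0.638, 0.77, -0.001, 0.001]
contact_force: [0.8, -0.4, -0.8]
gripper_width: 32.7
```

```bash
python3 mv.py 615.6 -181 77 79; python3 -c "
from h import *
I=[]
for n in ('top','scene'):
    im=get_image(n);f=im['frame'];c=np.int32(proj((620,-170,60),im));I.append(cv2.resize(f[c[1]-50:c[1]+50,c[0]-50:c[0]+50],(400,400),interpolation=cv2.INTER_CUBIC))
cv2.imwrite('pics/pl1.png',np.hstack(I))"
```

```text
pos [ 616.6 -179.1   87.9] jaw -100.76 F [ 0.8 -0.4 -0.8] w 32.7 t 6.48 j6 1.41
xyz cm [0.2  0.07 1.09] rot [-0.0034 -0.0004  0.0042] rows>= 1.0
```

View pics/pl1.png

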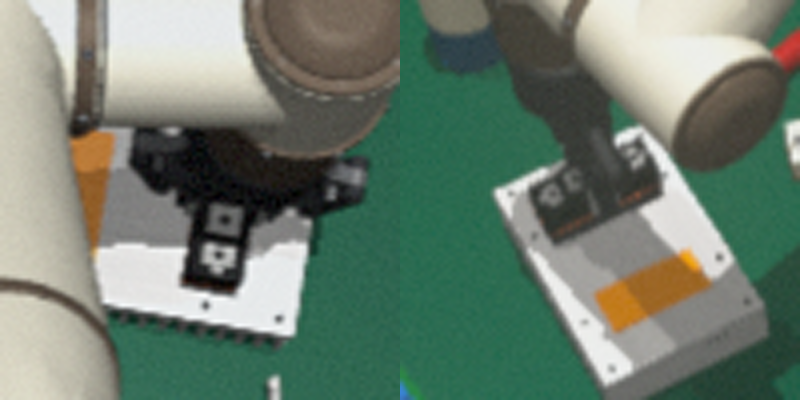

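```bash
cat > mv.py <<'E'
import sys
from h import *
x,y,z,a=map(float,sys.argv[1:5]); n=int(sys.argv[5]) if len(sys.argv)>5 else 1
P=[];Q=[];F=[]
for i in range(n):
    if i: get_image("top")
    s=telemetry.read_state();P.append(s["position"]);Q.append(s["ee_rot"]);F.append(s["contact_force"])
if n>1: print("std",np.round(np.std(P,0),2))
Rm=R.from_quat(Q).mean(); p=np.mean(P,0)
tx=Rm.as_matrix()[:,0]; cur=np.rad2deg(np.arctan2(tx[1],tx[0]))
t=np.deg2rad(a if abs((a-cur+180)%360-180)<90 else a+180)
Rt=np.array([[np.cos(t),np.sin(t),0],[np.sin(t),-np.cos(t),0],[0,0,-1]])
rv=(Rm.inv()*R.from_matrix(Rt)).as_rotvec()
d=Rm.inv().apply(np.array([x,y,z])-p)/10
print("pos",np.round(p,1),"jaw",round(cur,2),"F",np.round(np.mean(F,0),1),"w",round(s["gripper_width"],1),"t",round(s["clock"],2),"j6",round(s["joints"][5],2))
print("xyz cm",np.round(d,2),"rot",np.round(rv,4),"rows>=",np.ceil(max(np.linalg.norm(d)*10/41.7,np.rad2deg(np.linalg.norm(rv))/7.16)))
E
python3 mv.py 615.6 -181 77 79 10
```

```text
std [0.28 0.08 0.4 ]
pos [ 617.1 -179.6   88.7] jaw -100.81 F [-0.  -0.2 -1.6] w 32.5 t 7.03 j6 1.41
xyz cm [0.17 0.13 1.17] rot [-0.0055  0.0001  0.0033] rows>= 1.0
```

Emit:
apply_moves:
  steps:
    - {"hand": 0,"xyz": [0.17,0.13,0.3],"delta_rot": [-0.005,0,0.003]}
    - {"hand": 0,"xyz": [0.17,0.13,0.8],"delta_rot": [-0.005,0,0.003]}
    - {"hand": 0,"xyz": [0.17,0.13,1.0],"delta_rot": [-0.005,0,0.003]}
    - {"hand": 0,"xyz": [0.17,0.13,1.0],"delta_rot": [-0.005,0,0.003]}
    - {"hand": 0,"xyz": [0.17,0.13,1.0],"delta_rot": [-0.005,0,0.003]}

```text
clock: 7.45
position: [614.9, -181.1, 77.4]
ee_rot: [-0.636, 0.772, 0.001, -0.001]
contact_force: [0.4, 0.9, -1.5]
gripper_width: 32.6
```

```bash
python3 mv.py 615.6 -181 75 79 6
```

```text
std [0.13 0.01 0.24]
pos [ 615.2 -181.1   77.9] jaw -100.99 F [-0.2  0.1 -1.5] w 32.5 t 7.7 j6 1.41
xyz cm [-0.01 -0.04  0.29] rot [ 0.001  -0.0001  0.0003] rows>= 1.0
```

Emit:
apply_moves:
  steps:
    - {"hand": 0,"xyz": [0,-0.04,0.08],"delta_rot": [0.001,0,0]}
    - {"hand": 0,"xyz": [0,-0.04,0.16],"delta_rot": [0.001,0,0]}
    - {"hand": 0,"xyz": [0,-0.04,0.24],"delta_rot": [0.001,0,0]}
    - {"hand": 0,"xyz": [0,-0.04,0.3],"delta_rot": [0.001,0,0]}
    - {"hand": 0,"xyz": [0,-0.04,0.3],"delta_rot": [0.001,0,0]}

```text
clock: 8.12
position: [615.5, -181.1, 74.8]
ee_rot: [-0.636, 0.772, 0.0, -0.0]
contact_force: [-0.4, -0.6, -1.6]
gripper_width: 32.5
```

```bash
python3 mv.py 615.6 -181 75 79 4
```

```text
std [0.03 0.01 0.04]
pos [ 615.5 -181.1   74.9] jaw -100.99 F [ 0.1 -0.1 -1.6] w 32.6 t 8.27 j6 1.41
xyz cm [-0.01 -0.01 -0.01] rot [ 0.0001 -0.      0.0002] rows>= 1.0
```

Emit:
apply_moves:
  steps:
    - {"hand": 0,"xyz": [0,0,0.05],"delta_rot": [0,0,0]}
    - {"hand": 0,"xyz": [0,0,0.1],"delta_rot": [0,0,0]}
    - {"hand": 0,"xyz": [0,0,0.1],"delta_rot": [0,0,0]}

```text
clock: 8.52
position: [615.6, -181.1, 74.7]
ee_rot: [-0.636, 0.772, -0.0, 0.0]
contact_force: [-2.7, 0.9, 4.2]
gripper_width: 32.8
```

```bash
python3 mv.py 615.6 -181 75 79 2
```

```text
std [0.01 0.   0.  ]
pos [ 615.6 -181.1   74.7] jaw -100.98 F [-2.7  0.9  4.5] w 32.7 t 8.57 j6 1.41
xyz cm [-0.01  0.   -0.03] rot [-0.0004 -0.0001  0.0003] rows>= 1.0
```

Contact at about 4.5 N, as expected. Now I'll release to a partial opening and lift.

Emit:
apply_moves:
  steps:
    - {"hand": 0.5,"xyz": [0,0,0],"delta_rot": [0,0,0]}
    - {"hand": 0.6,"xyz": [0,0,0],"delta_rot": [0,0,0]}
    - {"hand": 0.7,"xyz": [0,0,0],"delta_rot": [0,0,0]}
    - {"hand": 0.8,"xyz": [0,0,0],"delta_rot": [0,0,0]}
    - {"hand": 0.8,"xyz": [0,0,0],"delta_rot": [0,0,0]}
    - {"hand": 0.8,"xyz": [0,0,-0.5],"delta_rot": [0,0,0]}
    - {"hand": 0.8,"xyz": [0,0,-2],"delta_rot": [0,0,0]}
    - {"hand": 0.8,"xyz": [0,0,-5],"delta_rot": [0,0,0]}
    - {"hand": 0.9,"xyz": [0,0,-8],"delta_rot": [0,0,0]}
    - {"hand": 1,"xyz": [0,0,-10],"delta_rot": [0,0,0]}

```text
clock: 9.4
position: [616.6, -181.5, 177.4]
ee_rot: [-0.636, 0.771, -0.002, 0.001]
contact_force: [-0.2, -0.2, 0.8]
gripper_width: 84.9
```

```bash
python3 mv.py 428.1 -124.4 100 59.8
```

```text
pos [ 616.6 -181.5  177.4] jaw -100.95 F [-0.2 -0.2  0.8] w 84.9 t 9.4 j6 1.41
xyz cm [-2.02 19.62  7.66] rot [-4.000e-03  2.000e-04  3.359e-01] rows>= 6.0
```

Emit:
apply_moves:
  steps:
    - {"hand": 1,"xyz": [-0.2,3,0],"delta_rot": [-0.004,0,0.05]}
    - {"hand": 1,"xyz": [-0.6,6.5,0],"delta_rot": [-0.004,0,0.12]}
    - {"hand": 1,"xyz": [-1,10,1],"delta_rot": [-0.004,0,0.2]}
    - {"hand": 1,"xyz": [-1.5,13.5,2],"delta_rot": [-0.004,0,0.28]}
    - {"hand": 1,"xyz": [-1.8,17,4],"delta_rot": [-0.004,0,0.336]}
    - {"hand": 1,"xyz": [-2,19.4,6],"delta_rot": [-0.004,0,0.336]}
    - {"hand": 1,"xyz": [-2,19.6,7.7],"delta_rot": [-0.004,0,0.336]}
    - {"hand": 1,"xyz": [-2,19.6,7.7],"delta_rot": [-0.004,0,0.336]}
    - {"hand": 1,"xyz": [-2,19.6,7.7],"delta_rot": [-0.004,0,0.336]}

```text
clock: 10.15
position: [427.5, -124.2, 97.4]
ee_rot: [-0.499, 0.867, 0.001, -0.001]
contact_force: [0.8, 0.1, 0.9]
gripper_width: 85.8
```

```bash
python3 mv.py 428.1 -124.4 28.5 59.8 4
```

```text
std [0.6  0.02 0.31]
pos [ 428.5 -124.2   97.9] jaw -120.21 F [0.2 0.  0.2] w 85.2 t 10.3 j6 0.96
xyz cm [0.04 0.01 6.94] rot [ 0.0018  0.0002 -0.0001] rows>= 2.0
```

Emit:
apply_moves:
  steps:
    - {"hand": 1,"xyz": [0.0,0,2],"delta_rot": [0,0,0]}
    - {"hand": 1,"xyz": [0.0,0,4.5],"delta_rot": [0,0,0]}
    - {"hand": 1,"xyz": [0.0,0,6],"delta_rot": [0,0,0]}
    - {"hand": 1,"xyz": [0,0,6.9],"delta_rot": [0,0,0]}
    - {"hand": 1,"xyz": [0,0,6.9],"delta_rot": [0,0,0]}
    - {"hand": 1,"xyz": [0,0,6.9],"delta_rot": [0,0,0]}

```text
clock: 10.8
position: [427.8, -124.1, 28.2]
ee_rot: [-0.498, 0.867, 0.001, -0.001]
contact_force: [1.1, -0.3, 0.0]
gripper_width: 85.6
```

```bash
python3 mv.py 428.1 -124.4 28.5 59.8 4
```

```text
std [0.08 0.03 0.28]
pos [ 427.9 -124.1   28.6] jaw -120.24 F [ 0.4  0.2 -0.1] w 85.3 t 10.95 j6 0.96
xyz cm [ 0.02 -0.04  0.01] rot [ 0.0023  0.0003 -0.0006] rows>= 1.0
```

Emit:
apply_moves:
  steps:
    - {"hand": 0.6,"xyz": [0,0,0],"delta_rot": [0.002,0,0]}
    - {"hand": 0.3,"xyz": [0,0,0],"delta_rot": [0.002,0,0]}
    - {"hand": 0,"xyz": [0,0,0],"delta_rot": [0.002,0,0]}
    - {"hand": 0,"xyz": [0,0,0],"delta_rot": [0.002,0,0]}
    - {"hand": 0,"xyz": [0,0,0],"delta_rot": [0.002,0,0]}
    - {"hand": 0,"xyz": [0,0,0],"delta_rot": [0.002,0,0]}
    - {"hand": 0,"xyz": [0,0,0],"delta_rot": [0.002,0,0]}
    - {"hand": 0,"xyz": [0,0,0],"delta_rot": [0.002,0,0]}

```text
clock: 11.62
position: [427.0, -124.0, 28.6]
ee_rot: [-0.498, 0.867, 0.0, -0.0]
contact_force: [-0.7, 0.9, 4.7]
gripper_width: 39.0
```

```bash
python3 mv.py 428.1 -124.4 150 59.8 2
```

```text
std [0.   0.01 0.  ]
pos [ 427.  -124.    28.6] jaw -120.22 F [-0.8  1.2  4.5] w 38.6 t 11.67 j6 0.96
xyz cm [-1.000e-02 -1.000e-01 -1.214e+01] rot [ 0.0012 -0.0004 -0.0003] rows>= 3.0
```

Emit:
apply_moves:
  steps:
    - {"hand": 0,"xyz": [0,0,-1],"delta_rot": [0,0,0]}
    - {"hand": 0,"xyz": [0,0,-3],"delta_rot": [0,0,0]}
    - {"hand": 0,"xyz": [0,0,-6],"delta_rot": [0,0,0]}
    - {"hand": 0,"xyz": [0,0,-9],"delta_rot": [0,0,0]}
    - {"hand": 0,"xyz": [0,0,-11],"delta_rot": [0,0,0]}
    - {"hand": 0,"xyz": [0,0,-12],"delta_rot": [0,0,0]}

```text
clock: 12.17
position: [427.9, -124.0, 150.6]
ee_rot: [-0.498, 0.867, -0.0, 0.001]
contact_force: [0.2, -0.7, -3.3]
gripper_width: 38.6
```

```bash
python3 - <<'E'
from fit import *
T=get_image("top")
for l,z in (("foil_graphite",45.8),):pass
p,c,dt=fit("igbt",615.6,-181,np.deg2rad(-11),45.8,[T],50); print(p[:2],np.rad2deg(p[2]),c)
u=np.int32(proj((620,-140,60),T));f=T["frame"][u[1]-50:u[1]+50,u[0]-50:u[0]+50]
cv2.imwrite("pics/a1.png",cv2.resize(f,(600,600),interpolation=cv2.INTER_CUBIC))
E
python3 mv.py 632 -92.5 150 79 2
```

```text
[ 602.18674428 -249.18439051] -11.23408156600311 277.1881737793157
std [0.34 0.05 0.88]
pos [ 428.1 -124.   150.5] jaw -120.22 F [ 0.1 -0.2 -1.4] w 38.5 t 12.27 j6 0.96
xyz cm [-12.99 -16.03   0.12] rot [-0.0031  0.0018 -0.3355] rows>= 5.0
```

View pics/a1.png

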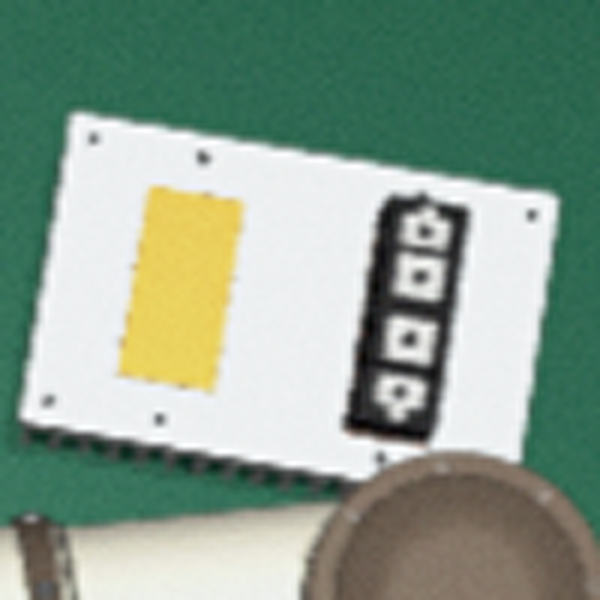

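```bash
cat > chk.py <<'E'
import fit as F
from fit import *
def softd(name,f):
    g=f[...,1].astype(float); m=(np.clip((160-g)/100,0,1)*255).astype(np.uint8)
    if name=="igbt":
        n=len(m); lab,L=cv2.connectedComponents((m>120).astype(np.uint8)); 
        k=L[n//2-6:n//2+7,n//2-6:n//2+7]; k=np.bincount(k[k>0]).argmax()
        c=cv2.convexHull(np.argwhere(L==k)[:,::-1].astype(np.int32)); h=np.zeros_like(m); cv2.fillConvexPoly(h,c,1)
        er=cv2.erode(h,np.ones((3,3)));di=cv2.dilate(h,np.ones((3,3)))
        return np.where(er>0,1,np.where(di>0,m/255.,0))
    return m/255.
F.soft=softd
E
python3 - <<'E'
from chk import *
T=get_image("top")
p,c,dt=fit("igbt",615.6,-181,np.deg2rad(-11),45.8,[T],46); print(p[:2],np.rad2deg(p[2]),c)
i,o,m=dt[0]
cv2.imwrite("pics/a2.png",cv2.resize(np.hstack([m,sil("igbt",*p,45.8,i,o,46)])*255,None,fx=5,fy=5))
E
```

```text
[ 614.80005825 -180.81773608] -11.750005864455842 26.50878892733564[ WARN:0@7.115] global loadsave.cpp:1063 imwrite_ Unsupported depth image for selected encoder is fallbacked to CV_8U.
```

View pics/a2.png

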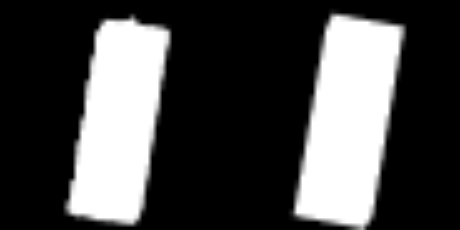

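The black module is on its foil to within about 1 mm. Next I'll carry the rectifier over.

Emit:
apply_moves:
  steps:
    - {"hand": 0,"xyz": [-1,-1.2,0],"delta_rot": [-0.003,0.002,-0.03]}
    - {"hand": 0,"xyz": [-2.8,-3.5,0],"delta_rot": [-0.003,0.002,-0.08]}
    - {"hand": 0,"xyz": [-5,-6.2,0],"delta_rot": [-0.003,0.002,-0.14]}
    - {"hand": 0,"xyz": [-7.2,-9,0],"delta_rot": [-0.003,0.002,-0.2]}
    - {"hand": 0,"xyz": [-9.4,-11.7,0],"delta_rot": [-0.003,0.002,-0.26]}
    - {"hand": 0,"xyz": [-11.4,-14.2,0],"delta_rot": [-0.003,0.002,-0.31]}
    - {"hand": 0,"xyz": [-12.6,-15.6,0],"delta_rot": [-0.003,0.002,-0.335]}
    - {"hand": 0,"xyz": [-13,-16,0],"delta_rot": [-0.003,0.002,-0.335]}
    - {"hand": 0,"xyz": [-13,-16,0],"delta_rot": [-0.003,0.002,-0.335]}
    - {"hand": 0,"xyz": [-13,-16,0],"delta_rot": [-0.003,0.002,-0.335]}

```text
clock: 13.15
position: [628.9, -92.4, 145.3]
ee_rot: [-0.635, 0.772, 0.003, -0.004]
contact_force: [-0.1, 0.3, -1.4]
gripper_width: 38.7
```

```bash
python3 mv.py 632 -92.5 80 79 6
```

```text
std [0.34 0.09 0.89]
pos [629.2 -92.5 146.8] jaw -101.08 F [ 0.3 -0.  -1.8] w 38.6 t 13.4 j6 1.27
xyz cm [-0.07 -0.33  6.68] rot [ 0.0075 -0.0018 -0.0015] rows>= 2.0
```

Emit:
apply_moves:
  steps:
    - {"hand": 0,"xyz": [-0.07,-0.3,1.5],"delta_rot": [0.006,-0.001,0]}
    - {"hand": 0,"xyz": [-0.07,-0.3,3.5],"delta_rot": [0.006,-0.001,0]}
    - {"hand": 0,"xyz": [-0.07,-0.3,5.5],"delta_rot": [0.006,-0.001,0]}
    - {"hand": 0,"xyz": [-0.07,-0.3,6.4],"delta_rot": [0.006,-0.001,0]}
    - {"hand": 0,"xyz": [-0.07,-0.3,6.4],"delta_rot": [0.006,-0.001,0]}
    - {"hand": 0,"xyz": [-0.07,-0.3,6.4],"delta_rot": [0.006,-0.001,0]}
    - {"hand": 0,"xyz": [-0.07,-0.3,6.4],"delta_rot": [0.006,-0.001,0]}

```text
clock: 13.98
position: [634.3, -92.3, 85.0]
ee_rot: [-0.636, 0.772, -0.001, 0.001]
contact_force: [1.3, -0.5, -2.4]
gripper_width: 38.4
```

```bash
python3 mv.py 632 -92.5 75.2 79 6
```

```text
std [0.21 0.04 0.25]
pos [634.1 -92.2  84.9] jaw -101.03 F [ 0.3 -0.2 -2.3] w 38.5 t 14.23 j6 1.27
xyz cm [0.07 0.21 0.97] rot [-0.0032  0.     -0.0006] rows>= 1.0
```

Emit:
apply_moves:
  steps:
    - {"hand": 0,"xyz": [0.07,0.2,0.3],"delta_rot": [-0.003,0,0]}
    - {"hand": 0,"xyz": [0.07,0.2,0.6],"delta_rot": [-0.003,0,0]}
    - {"hand": 0,"xyz": [0.07,0.2,0.7],"delta_rot": [-0.003,0,0]}
    - {"hand": 0,"xyz": [0.07,0.2,0.7],"delta_rot": [-0.003,0,0]}
    - {"hand": 0,"xyz": [0.07,0.2,0.7],"delta_rot": [-0.003,0,0]}

```text
clock: 14.65
position: [631.2, -92.6, 76.2]
ee_rot: [-0.636, 0.772, 0.001, -0.001]
contact_force: [0.4, 0.7, -2.6]
gripper_width: 38.8
```

```bash
python3 mv.py 632 -92.5 74.9 79 6
```

```text
std [0.07 0.02 0.13]
pos [631.3 -92.6  76.5] jaw -101.04 F [-0.1  0.1 -2.1] w 38.6 t 14.9 j6 1.27
xyz cm [-0.02 -0.07  0.16] rot [ 0.0023 -0.0005 -0.0007] rows>= 1.0
```

Emit:
apply_moves:
  steps:
    - {"hand": 0,"xyz": [-0.02,-0.07,0.06],"delta_rot": [0.001,0,0]}
    - {"hand": 0,"xyz": [-0.02,-0.07,0.12],"delta_rot": [0.001,0,0]}
    - {"hand": 0,"xyz": [-0.02,-0.07,0.18],"delta_rot": [0.001,0,0]}
    - {"hand": 0,"xyz": [-0.02,-0.07,0.22],"delta_rot": [0.001,0,0]}
    - {"hand": 0,"xyz": [-0.02,-0.07,0.22],"delta_rot": [0.001,0,0]}
    - {"hand": 0,"xyz": [-0.02,-0.07,0.22],"delta_rot": [0.001,0,0]}

```text
clock: 15.4
position: [632.0, -92.5, 74.5]
ee_rot: [-0.636, 0.772, 0.0, -0.001]
contact_force: [-0.3, 0.7, -0.4]
gripper_width: 38.7
```

```bash
python3 mv.py 632 -92.5 74.9 79 4
```

```text
std [0.01 0.01 0.01]
pos [632.  -92.5  74.5] jaw -101.04 F [-0.9  0.5 -0.2] w 38.7 t 15.55 j6 1.27
xyz cm [ 0.   -0.   -0.04] rot [ 0.0012 -0.0005 -0.0008] rows>= 1.0
```

Emit:
apply_moves:
  steps:
    - {"hand": 0,"xyz": [0,0,0.05],"delta_rot": [0,0,0]}
    - {"hand": 0,"xyz": [0,0,0.05],"delta_rot": [0,0,0]}
    - {"hand": 0.55,"xyz": [0,0,0.05],"delta_rot": [0,0,0]}
    - {"hand": 0.65,"xyz": [0,0,0.05],"delta_rot": [0,0,0]}
    - {"hand": 0.75,"xyz": [0,0,0.05],"delta_rot": [0,0,0]}
    - {"hand": 0.8,"xyz": [0,0,0],"delta_rot": [0,0,0]}
    - {"hand": 0.8,"xyz": [0,0,-0.5],"delta_rot": [0,0,0]}
    - {"hand": 0.8,"xyz": [0,0,-2],"delta_rot": [0,0,0]}
    - {"hand": 0.8,"xyz": [0,0,-5],"delta_rot": [0,0,0]}
    - {"hand": 0.9,"xyz": [0,0,-8],"delta_rot": [0,0,0]}
    - {"hand": 1,"xyz": [0,0,-10],"delta_rot": [0,0,0]}
    - {"hand": 1,"xyz": [0,0,-10],"delta_rot": [0,0,0]}

```text
clock: 16.55
position: [635.2, -92.7, 180.7]
ee_rot: [-0.636, 0.772, -0.004, 0.004]
contact_force: [0.8, -0.3, 0.4]
gripper_width: 85.4
```

```bash
python3 mv.py 438.9 316.9 130 -6.3 2;python3 mv.py 438.9 316.9 130 173.7 
```

```text
std [0.73 0.12 1.42]
pos [634.4 -92.6 179.3] jaw -101.01 F [ 0.8  0.  -0.3] w 85.1 t 16.6 j6 1.27
xyz cm [-36.46  27.05   4.76] rot [-0.0055  0.0067  1.4886] rows>= 12.0
pos [633.7 -92.5 177.9] jaw -101.03 F [ 0.7  0.4 -1.1] w 85.1 t 16.6 j6 1.27
xyz cm [-36.45  26.98   4.68] rot [-0.0036  0.005   1.4882] rows>= 12.0
```

Emit:
apply_moves:
  steps:
    - {"hand": 1,"xyz": [-3,2.2,0],"delta_rot": [-0.004,0.005,0.12]}
    - {"hand": 1,"xyz": [-6,4.4,0],"delta_rot": [-0.004,0.005,0.24]}
    - {"hand": 1,"xyz": [-9,6.7,0],"delta_rot": [-0.004,0.005,0.36]}
    - {"hand": 1,"xyz": [-12,8.9,0],"delta_rot": [-0.004,0.005,0.48]}
    - {"hand": 1,"xyz": [-15,11.1,0],"delta_rot": [-0.004,0.005,0.6]}
    - {"hand": 1,"xyz": [-18,13.3,0],"delta_rot": [-0.004,0.005,0.72]}
    - {"hand": 1,"xyz": [-21,15.6,0],"delta_rot": [-0.004,0.005,0.84]}
    - {"hand": 1,"xyz": [-24,17.8,0],"delta_rot": [-0.004,0.005,0.96]}
    - {"hand": 1,"xyz": [-27,20,1],"delta_rot": [-0.004,0.005,1.08]}
    - {"hand": 1,"xyz": [-30,22.3,2],"delta_rot": [-0.004,0.005,1.2]}
    - {"hand": 1,"xyz": [-33,24.5,3],"delta_rot": [-0.004,0.005,1.32]}
    - {"hand": 1,"xyz": [-36,26.7,4],"delta_rot": [-0.004,0.005,1.44]}

```text
clock: 17.6
position: [439.5, 308.8, 134.6]
ee_rot: [0.013, 1.0, -0.001, -0.004]
contact_force: [0.2, 0.1, -1.1]
gripper_width: 85.2
```

```bash
python3 mv.py 438.9 316.9 100 173.7 3; python3 - <<'E'
from h import *
I=[]
for n in ("top","scene"):
    T=get_image(n);u=np.int32(proj((620,-140,60),T));f=T["frame"][u[1]-50:u[1]+50,u[0]-50:u[0]+50]
    I.append(cv2.resize(f,(400,400),interpolation=cv2.INTER_CUBIC))
    cv2.imwrite(f"pics/full_{n}1.png",T["frame"])
cv2.imwrite("pics/b1.png",np.hstack(I))
E
```

```text
std [0.84 1.81 0.8 ]
pos [438.4 311.  133.6] jaw 178.59 F [-0.   0.5 -0.9] w 85.7 t 17.7 j6 -0.93
xyz cm [-0.07  0.6   3.35] rot [-0.0023 -0.0091  0.0854] rows>= 1.0
```

View pics/b1.png

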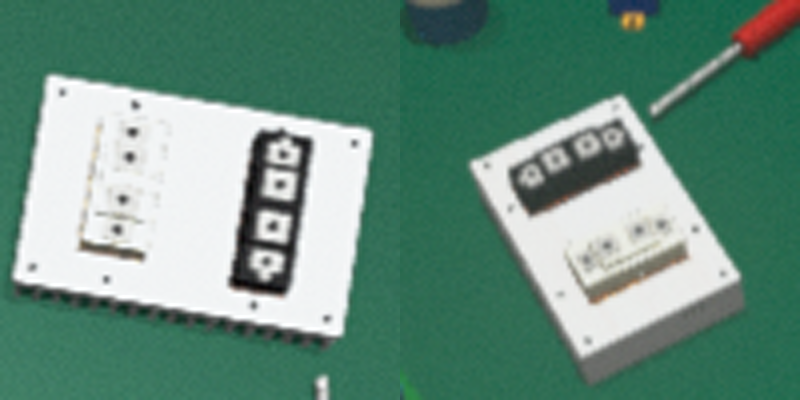

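```bash
cat > ov.py <<'E'
from fit import *
def overlay(items,fn,ctr,r=36,k=11):
    I=[]
    for n in("top","scene"):
        T=get_image(n);u=np.int32(proj(ctr,T))
        f=cv2.resize(T["frame"][u[1]-r:u[1]+r,u[0]-r:u[0]+r],None,fx=400/(2*r),fy=400/(2*r),interpolation=cv2.INTER_CUBIC)
        S=400/(2*r)
        for (name,x,y,a,z),col in items:
            c,s=np.cos(a),np.sin(a)
            for b in M[name]:
                P=[((proj((x+c*p-s*q,y+s*p+c*q,z+h),T)-(u-r)+.5)*S-.5) for p,q,h in b]
                P=np.int32(np.round(P))
                for i in range(8):
                    for j in range(i+1,8):
                        if sum(np.array(b[i])!=np.array(b[j]))==1: cv2.line(f,P[i].tolist(),P[j].tolist(),col,1)
        I.append(f)
    cv2.imwrite(fn,np.hstack(I))
E
python3 -c "
from ov import *
a=np.deg2rad(-11)
overlay([(('rect',632.9,-92.7,a,45.8),(0,0,255)),(('igbt',615.6,-181,a,45.8),(0,255,0))],'pics/ov1.png',(624,-137,60))"
```

```text
(no output)
```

View pics/ov1.png

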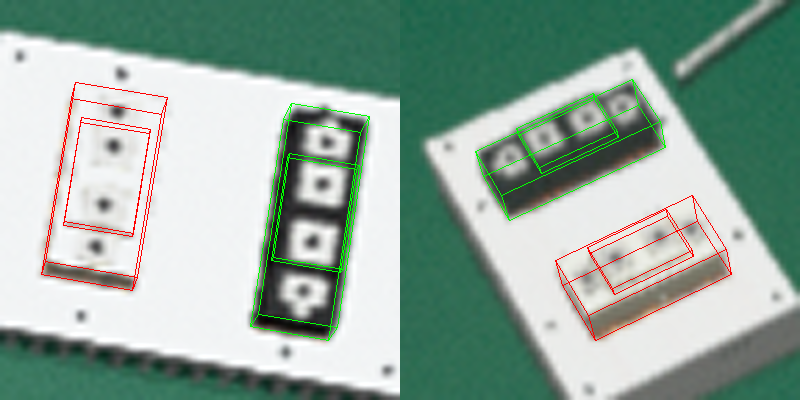

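Emit:
apply_moves:
  steps:
    - {"hand": 1,"xyz": [-0.07,0.6,1],"delta_rot": [-0.002,-0.006,0.085]}
    - {"hand": 1,"xyz": [-0.07,0.6,3],"delta_rot": [-0.002,-0.006,0.085]}
    - {"hand": 1,"xyz": [-0.07,0.6,3.3],"delta_rot": [-0.002,-0.006,0.085]}
    - {"hand": 1,"xyz": [-0.07,0.6,3.3],"delta_rot": [-0.002,-0.006,0.085]}
    - {"hand": 1,"xyz": [-0.07,0.6,3.3],"delta_rot": [-0.002,-0.006,0.085]}

```text
clock: 18.32
position: [442.3, 313.2, 103.2]
ee_rot: [0.053, 0.999, 0.001, -0.0]
contact_force: [-0.2, 0.6, 0.2]
gripper_width: 85.4
```

```bash
python3 mv.py 438.9 316.9 26.5 173.7 5
```

```text
std [0.09 0.3  0.2 ]
pos [442.3 313.7 103.6] jaw 173.9 F [ 0.2  0.3 -0. ] w 85.3 t 18.52 j6 -1.02
xyz cm [0.37 0.26 7.71] rot [ 0.0023 -0.0004  0.0035] rows>= 2.0
```

Emit:
apply_moves:
  steps:
    - {"hand": 0.9,"xyz": [0.37,0.26,1],"delta_rot": [0,0,0.003]}
    - {"hand": 0.85,"xyz": [0.37,0.26,3],"delta_rot": [0,0,0.003]}
    - {"hand": 0.8,"xyz": [0.37,0.26,5.5],"delta_rot": [0,0,0.003]}
    - {"hand": 0.8,"xyz": [0.37,0.26,6.3],"delta_rot": [0,0,0.003]}
    - {"hand": 0.8,"xyz": [0.37,0.26,6.3],"delta_rot": [0,0,0.003]}
    - {"hand": 0.8,"xyz": [0.37,0.26,6.3],"delta_rot": [0,0,0.003]}

```text
clock: 19.02
position: [438.1, 317.1, 39.6]
ee_rot: [0.054, 0.999, 0.0, -0.001]
contact_force: [0.8, -0.7, -0.2]
gripper_width: 68.3
```

```bash
python3 mv.py 438.9 316.9 32 173.7 5;python3 -c "
from h import *
I=[]
for n in ('top','scene'):
    im=get_image(n);f=im['frame'];c=np.int32(proj((438,317,20),im));I.append(cv2.resize(f[c[1]-40:c[1]+40,c[0]-40:c[0]+40],(400,400),interpolation=cv2.INTER_CUBIC))
cv2.imwrite('pics/bb1.png',np.hstack(I))"
```

```text
std [0.22 0.24 0.51]
pos [438.6 317.5  40.5] jaw 173.78 F [ 0.2 -0.3  0.1] w 68.8 t 19.22 j6 -1.03
xyz cm [-0.04 -0.06  0.85] rot [ 0.0024 -0.0003  0.0014] rows>= 1.0
```

View pics/bb1.png

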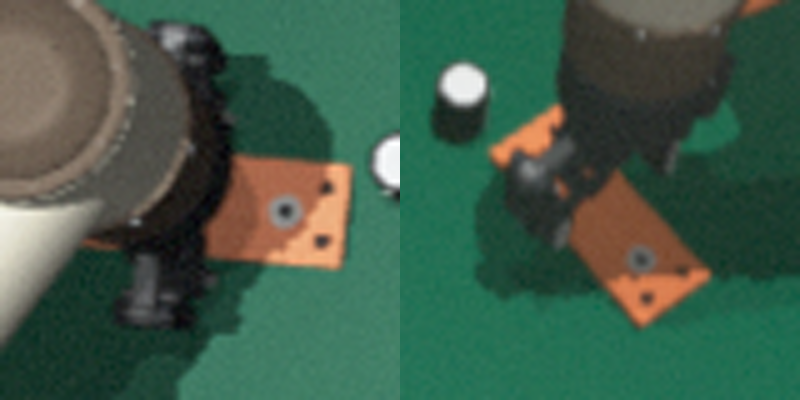

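Emit:
apply_moves:
  steps:
    - {"hand": 0.7,"xyz": [-0.04,-0.06,0.5],"delta_rot": [0.002,0,0.001]}
    - {"hand": 0.68,"xyz": [-0.04,-0.06,1.0],"delta_rot": [0.002,0,0.001]}
    - {"hand": 0.68,"xyz": [-0.04,-0.06,1.4],"delta_rot": [0.002,0,0.001]}
    - {"hand": 0.68,"xyz": [-0.04,-0.06,1.4],"delta_rot": [0.002,0,0.001]}
    - {"hand": 0.68,"xyz": [-0.04,-0.06,1.4],"delta_rot": [0.002,0,0.001]}

```text
clock: 19.73
position: [438.3, 316.0, 25.2]
ee_rot: [0.055, 0.998, -0.001, -0.001]
contact_force: [-0.6, 0.8, -0.4]
gripper_width: 57.9
```

```bash
python3 mv.py 438.9 316.9 23 173.7 4
```

```text
std [0.1  0.14 0.22]
pos [438.4 316.2  25.5] jaw 173.7 F [0.1 0.1 0.2] w 58.4 t 19.88 j6 -1.03
xyz cm [-0.04  0.07  0.25] rot [-0.0012 -0.0015  0.    ] rows>= 1.0
```

Emit:
apply_moves:
  steps:
    - {"hand": 0.68,"xyz": [-0.04,0.07,0.1],"delta_rot": [-0.001,-0.001,0]}
    - {"hand": 0.68,"xyz": [-0.04,0.07,0.2],"delta_rot": [-0.001,-0.001,0]}
    - {"hand": 0.68,"xyz": [-0.04,0.07,0.3],"delta_rot": [-0.001,-0.001,0]}
    - {"hand": 0.68,"xyz": [-0.04,0.07,0.3],"delta_rot": [-0.001,-0.001,0]}

```text
clock: 20.22
position: [438.8, 316.9, 22.6]
ee_rot: [0.055, 0.998, 0.0, -0.0]
contact_force: [-0.5, -0.6, -0.5]
gripper_width: 58.3
```

```bash
python3 mv.py 438.9 316.9 21 173.7 3
```

```text
std [0.03 0.03 0.06]
pos [438.9 316.9  22.6] jaw 173.7 F [-0.1 -0.4 -0.3] w 58.0 t 20.32 j6 -1.03
xyz cm [-0.    0.    0.16] rot [ 0.0001 -0.0004 -0.0001] rows>= 1.0
```

Emit:
apply_moves:
  steps:
    - {"hand": 0.68,"xyz": [0,0,0.1],"delta_rot": [0,0,0]}
    - {"hand": 0.68,"xyz": [0,0,0.2],"delta_rot": [0,0,0]}
    - {"hand": 0.68,"xyz": [0,0,0.2],"delta_rot": [0,0,0]}

```text
clock: 20.57
position: [438.8, 316.9, 20.5]
ee_rot: [0.055, 0.998, 0.0, -0.0]
contact_force: [1.0, -0.2, -0.5]
gripper_width: 58.4
```

```bash
python3 mv.py 438.9 316.9 21 173.7 3
```

```text
std [0.03 0.03 0.05]
pos [438.9 316.9  20.6] jaw 173.7 F [0.1 0.1 0.2] w 58.4 t 20.67 j6 -1.03
xyz cm [-0.    0.   -0.04] rot [ 0.     -0.0004 -0.    ] rows>= 1.0
```

No bench contact, so I'll close here.

Emit:
apply_moves:
  steps:
    - {"hand": 0.6,"xyz": [0,0,0],"delta_rot": [0,0,0]}
    - {"hand": 0.4,"xyz": [0,0,0],"delta_rot": [0,0,0]}
    - {"hand": 0.2,"xyz": [0,0,0],"delta_rot": [0,0,0]}
    - {"hand": 0,"xyz": [0,0,0],"delta_rot": [0,0,0]}
    - {"hand": 0,"xyz": [0,0,0],"delta_rot": [0,0,0]}
    - {"hand": 0,"xyz": [0,0,0],"delta_rot": [0,0,0]}

```text
clock: 21.17
position: [438.9, 317.0, 21.3]
ee_rot: [0.055, 0.998, 0.0, -0.0]
contact_force: [-1.4, -0.3, 4.9]
gripper_width: 47.8
```

```bash
python3 mv.py 438.9 316.9 170 173.7 3
```

```text
std [0.   0.01 0.  ]
pos [438.9 317.   21.3] jaw 173.71 F [-1.6 -0.8  5.4] w 48.0 t 21.27 j6 -1.03
xyz cm [  0.    -0.   -14.87] rot [ 0.0003 -0.0002  0.0002] rows>= 4.0
```

Emit:
apply_moves:
  steps:
    - {"hand": 0,"xyz": [0,0,-0.5],"delta_rot": [0,0,0]}
    - {"hand": 0,"xyz": [0,0,-1.5],"delta_rot": [0,0,0]}
    - {"hand": 0,"xyz": [0,0,-3],"delta_rot": [0,0,0]}
    - {"hand": 0,"xyz": [0,0,-6],"delta_rot": [0,0,0]}
    - {"hand": 0,"xyz": [0,0,-9],"delta_rot": [0,0,0]}
    - {"hand": 0,"xyz": [0,0,-12],"delta_rot": [0,0,0]}
    - {"hand": 0,"xyz": [0,0,-14],"delta_rot": [0,0,0]}
    - {"hand": 0,"xyz": [0,0,-15],"delta_rot": [0,0,0]}
    - {"hand": 0,"xyz": [0,0,-15],"delta_rot": [0,0,0]}

```text
clock: 22.02
position: [439.7, 317.8, 173.4]
ee_rot: [0.055, 0.998, 0.002, 0.001]
contact_force: [0.4, -0.0, -2.5]
gripper_width: 47.5
```

```bash
python3 mv.py 624.3 -136.9 170 169 3;python3 -c "
from h import *
I=[]
for n in ('top','scene'):
    im=get_image(n);f=im['frame'];c=np.int32(proj((438,317,150),im));I.append(cv2.resize(f[c[1]-50:c[1]+50,c[0]-50:c[0]+50],(400,400),interpolation=cv2.INTER_CUBIC))
cv2.imwrite('pics/bb2.png',np.hstack(I))"
```

```text
std [0.61 0.61 1.48]
pos [438.9 317.  171.4] jaw 173.68 F [ 0.1 -0.  -2.5] w 47.5 t 22.12 j6 -1.03
xyz cm [-23.42 -43.07   0.07] rot [0.002  0.0002 0.0817] rows>= 12.0
```

View pics/bb2.png

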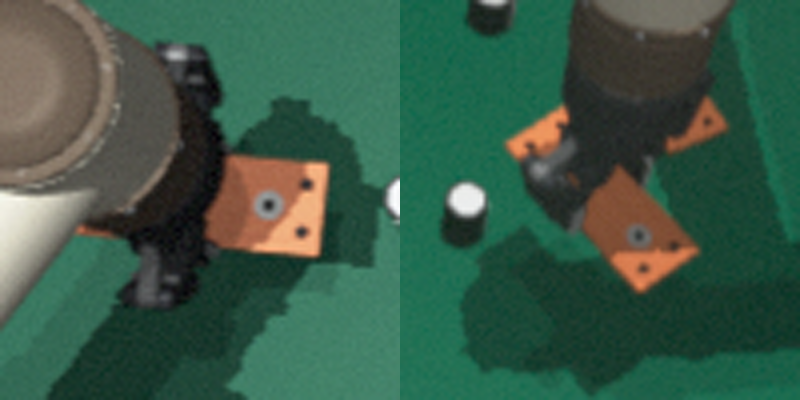

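Emit:
apply_moves:
  steps:
    - {"hand": 0,"xyz": [-0.5,-0.9,0],"delta_rot": [0.002,0,0]}
    - {"hand": 0,"xyz": [-1.5,-2.8,0],"delta_rot": [0.002,0,0]}
    - {"hand": 0,"xyz": [-3,-5.5,0],"delta_rot": [0.002,0,0]}
    - {"hand": 0,"xyz": [-4.7,-8.6,0],"delta_rot": [0.002,0,0.02]}
    - {"hand": 0,"xyz": [-6.5,-12,0],"delta_rot": [0.002,0,0.03]}
    - {"hand": 0,"xyz": [-8.3,-15.3,0],"delta_rot": [0.002,0,0.04]}
    - {"hand": 0,"xyz": [-10.1,-18.6,0],"delta_rot": [0.002,0,0.05]}
    - {"hand": 0,"xyz": [-11.9,-21.9,0],"delta_rot": [0.002,0,0.06]}
    - {"hand": 0,"xyz": [-13.7,-25.2,0],"delta_rot": [0.002,0,0.08]}
    - {"hand": 0,"xyz": [-15.3,-28.2,0],"delta_rot": [0.002,0,0.08]}
    - {"hand": 0,"xyz": [-16.5,-30.4,0],"delta_rot": [0.002,0,0.08]}
    - {"hand": 0,"xyz": [-17,-31.3,0],"delta_rot": [0.002,0,0.08]}

```text
clock: 23.22
position: [573.7, -16.6, 168.9]
ee_rot: [0.097, 0.995, -0.002, -0.002]
contact_force: [0.4, 0.3, -2.2]
gripper_width: 47.4
```

```bash
python3 mv.py 624.3 -136.9 150 169 1
```

```text
pos [573.7 -16.6 168.9] jaw 168.9 F [ 0.4  0.3 -2.2] w 47.4 t 23.22 j6 -0.45
xyz cm [ -7.29 -10.83   1.91] rot [-0.0035 -0.0028 -0.0018] rows>= 4.0
```

Emit:
apply_moves:
  steps:
    - {"hand": 0,"xyz": [-1,-1.5,0],"delta_rot": [-0.003,-0.002,0]}
    - {"hand": 0,"xyz": [-2.8,-4.2,0.4],"delta_rot": [-0.003,-0.002,0]}
    - {"hand": 0,"xyz": [-4.6,-6.9,0.8],"delta_rot": [-0.003,-0.002,0]}
    - {"hand": 0,"xyz": [-6,-9,1.4],"delta_rot": [-0.003,-0.002,0]}
    - {"hand": 0,"xyz": [-7,-10.4,1.9],"delta_rot": [-0.003,-0.002,0]}
    - {"hand": 0,"xyz": [-7.3,-10.8,1.9],"delta_rot": [-0.003,-0.002,0]}
    - {"hand": 0,"xyz": [-7.3,-10.8,1.9],"delta_rot": [-0.003,-0.002,0]}
    - {"hand": 0,"xyz": [-7.3,-10.8,1.9],"delta_rot": [-0.003,-0.002,0]}

```text
clock: 23.88
position: [624.3, -132.4, 151.0]
ee_rot: [0.095, 0.995, 0.001, 0.0]
contact_force: [0.2, 1.0, -2.6]
gripper_width: 47.8
```

```bash
python3 mv.py 624.3 -136.9 107 169 4
```

```text
std [0.13 0.3  0.42]
pos [ 624.5 -131.9  151.6] jaw 169.16 F [ 0.2  0.2 -2.2] w 47.8 t 24.03 j6 -0.23
xyz cm [-0.07 -0.5   4.46] rot [0.0013 0.001  0.0029] rows>= 2.0
```

Emit:
apply_moves:
  steps:
    - {"hand": 0,"xyz": [-0.07,-0.5,1],"delta_rot": [0.001,0,0.003]}
    - {"hand": 0,"xyz": [-0.07,-0.5,2.5],"delta_rot": [0.001,0,0.003]}
    - {"hand": 0,"xyz": [-0.07,-0.5,3.6],"delta_rot": [0.001,0,0.003]}
    - {"hand": 0,"xyz": [-0.07,-0.5,4.2],"delta_rot": [0.001,0,0.003]}
    - {"hand": 0,"xyz": [-0.07,-0.5,4.2],"delta_rot": [0.001,0,0.003]}
    - {"hand": 0,"xyz": [-0.07,-0.5,4.2],"delta_rot": [0.001,0,0.003]}
    - {"hand": 0,"xyz": [-0.07,-0.5,4.2],"delta_rot": [0.001,0,0.003]}

```text
clock: 24.62
position: [625.3, -137.7, 110.4]
ee_rot: [0.096, 0.995, -0.0, 0.002]
contact_force: [0.5, 0.1, -3.0]
gripper_width: 47.8
```

```bash
python3 mv.py 624.3 -136.9 100 169 5;python3 -c "
from ov import *
a=np.deg2rad(-11)
overlay([(('rect',632.9,-92.7,a,45.8),(0,0,255)),(('igbt',615.6,-181,a,45.8),(0,255,0)),(('bus',624.3,-136.9,a,85),(255,255,0))],'pics/ov2.png',(624,-137,60),46)"
```

```text
std [0.09 0.01 0.09]
pos [ 625.2 -137.7  110.5] jaw 168.96 F [ 0.5 -0.1 -2.7] w 47.4 t 24.82 j6 -0.23
xyz cm [0.11 0.06 1.05] rot [ 0.0004  0.0032 -0.0007] rows>= 1.0
```

View pics/ov2.png

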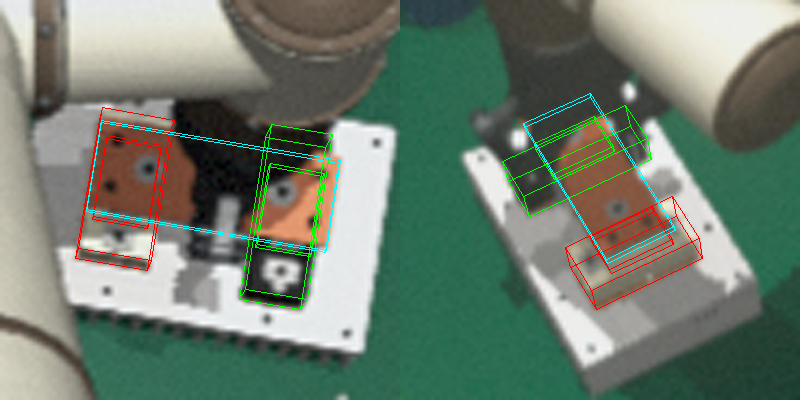

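Emit:
apply_moves:
  steps:
    - {"hand": 0,"xyz": [0.11,0.06,0.3],"delta_rot": [0,0.003,0]}
    - {"hand": 0,"xyz": [0.11,0.06,0.7],"delta_rot": [0,0.003,0]}
    - {"hand": 0,"xyz": [0.11,0.06,0.9],"delta_rot": [0,0.003,0]}
    - {"hand": 0,"xyz": [0.11,0.06,0.95],"delta_rot": [0,0.003,0]}
    - {"hand": 0,"xyz": [0.11,0.06,0.95],"delta_rot": [0,0.003,0]}

```text
clock: 25.33
position: [623.5, -136.9, 99.7]
ee_rot: [0.096, 0.995, 0.0, -0.001]
contact_force: [-0.4, 0.2, -3.3]
gripper_width: 47.5
```

```bash
python3 mv.py 624.3 -136.9 97.1 169 5
```

```text
std [0.14 0.02 0.24]
pos [ 623.8 -137.   100.1] jaw 168.95 F [-0.1  0.2 -2.4] w 47.4 t 25.53 j6 -0.23
xyz cm [-0.05  0.02  0.3 ] rot [ 0.0001 -0.0014 -0.0009] rows>= 1.0
```

Emit:
apply_moves:
  steps:
    - {"hand": 0,"xyz": [-0.05,0.02,0.07],"delta_rot": [0,-0.001,0]}
    - {"hand": 0,"xyz": [-0.05,0.02,0.14],"delta_rot": [0,-0.001,0]}
    - {"hand": 0,"xyz": [-0.05,0.02,0.21],"delta_rot": [0,-0.001,0]}
    - {"hand": 0,"xyz": [-0.05,0.02,0.28],"delta_rot": [0,-0.001,0]}
    - {"hand": 0,"xyz": [-0.05,0.02,0.28],"delta_rot": [0,-0.001,0]}
    - {"hand": 0,"xyz": [-0.05,0.02,0.28],"delta_rot": [0,-0.001,0]}

```text
clock: 26.03
position: [624.3, -136.8, 97.4]
ee_rot: [0.096, 0.995, 0.0, -0.0]
contact_force: [-0.4, 0.4, -2.0]
gripper_width: 47.9
```

```bash
python3 mv.py 624.3 -136.9 97.1 169 3
```

```text
std [0.03 0.01 0.06]
pos [ 624.3 -136.8   97.4] jaw 168.94 F [-0.1  0.3 -2. ] w 47.8 t 26.13 j6 -0.23
xyz cm [-0.   -0.01  0.03] rot [ 0.0002 -0.0003 -0.001 ] rows>= 1.0
```

Emit:
apply_moves:
  steps:
    - {"hand": 0,"xyz": [0,0,0.04],"delta_rot": [0,0,0]}
    - {"hand": 0,"xyz": [0,0,0.08],"delta_rot": [0,0,0]}
    - {"hand": 0,"xyz": [0,0,0.08],"delta_rot": [0,0,0]}

```text
clock: 26.38
position: [624.3, -136.8, 96.7]
ee_rot: [0.096, 0.995, 0.0, -0.0]
contact_force: [1.3, -0.2, -1.6]
gripper_width: 47.6
```

```bash
python3 mv.py 624.3 -136.9 97.1 169 3
```

```text
std [0.   0.01 0.01]
pos [ 624.3 -136.8   96.7] jaw 168.94 F [ 0.4 -0.4 -2.4] w 47.9 t 26.48 j6 -0.23
xyz cm [ 0.   -0.01 -0.04] rot [ 0.0002 -0.0002 -0.001 ] rows>= 1.0
```

Emit:
apply_moves:
  steps:
    - {"hand": 0,"xyz": [0,0,0.04],"delta_rot": [0,0,0]}
    - {"hand": 0,"xyz": [0,0,0.07],"delta_rot": [0,0,0]}
    - {"hand": 0,"xyz": [0,0,0.07],"delta_rot": [0,0,0]}

```text
clock: 26.73
position: [624.3, -136.8, 96.7]
ee_rot: [0.096, 0.995, 0.0, 0.0]
contact_force: [-1.3, 0.4, 1.4]
gripper_width: 47.8
```

```bash
python3 mv.py 624.3 -136.9 97.1 169 3
```

```text
std [0.01 0.01 0.01]
pos [ 624.3 -136.8   96.7] jaw 168.96 F [-1.4  0.7  2.5] w 47.4 t 26.83 j6 -0.23
xyz cm [ 0.   -0.01 -0.04] rot [ 0.0001  0.0001 -0.0008] rows>= 1.0
```

Emit:
apply_moves:
  steps:
    - {"hand": 0.6,"xyz": [0,0,0],"delta_rot": [0,0,0]}
    - {"hand": 0.7,"xyz": [0,0,0],"delta_rot": [0,0,0]}
    - {"hand": 0.8,"xyz": [0,0,0],"delta_rot": [0,0,0]}
    - {"hand": 0.8,"xyz": [0,0,0],"delta_rot": [0,0,0]}
    - {"hand": 0.8,"xyz": [0,0,-0.3],"delta_rot": [0,0,0]}
    - {"hand": 0.8,"xyz": [0,0,-1],"delta_rot": [0,0,0]}
    - {"hand": 0.8,"xyz": [0,0,-2.5],"delta_rot": [0,0,0]}
    - {"hand": 0.9,"xyz": [0,0,-5],"delta_rot": [0,0,0]}
    - {"hand": 1,"xyz": [0,0,-8],"delta_rot": [0,0,0]}
    - {"hand": 1,"xyz": [0,0,-10],"delta_rot": [0,0,0]}
    - {"hand": 1,"xyz": [0,0,-10],"delta_rot": [0,0,0]}

```text
clock: 27.75
position: [627.2, -137.3, 202.7]
ee_rot: [0.096, 0.995, -0.0, 0.006]
contact_force: [0.6, -0.9, 1.2]
gripper_width: 85.8
```

```bash
python3 mv.py 447 -336 150 -43.3 2
```

```text
std [0.64 0.17 1.41]
pos [ 626.6 -137.1  201.3] jaw 168.98 F [ 0.2 -0.7  0.2] w 85.4 t 27.8 j6 -0.23
xyz cm [ 13.87 -22.96   4.98] rot [0.0037 0.0087 0.5635] rows>= 7.0
```

Emit:
apply_moves:
  steps:
    - {"hand": 1,"xyz": [1.5,-2.5,0],"delta_rot": [0.003,0.008,0.06]}
    - {"hand": 1,"xyz": [3.3,-5.5,0],"delta_rot": [0.003,0.008,0.14]}
    - {"hand": 1,"xyz": [5.3,-8.8,0],"delta_rot": [0.003,0.008,0.22]}
    - {"hand": 1,"xyz": [7.3,-12.1,1],"delta_rot": [0.003,0.008,0.3]}
    - {"hand": 1,"xyz": [9.3,-15.4,2],"delta_rot": [0.003,0.008,0.38]}
    - {"hand": 1,"xyz": [11.3,-18.7,3],"delta_rot": [0.003,0.008,0.46]}
    - {"hand": 1,"xyz": [13,-21.5,4],"delta_rot": [0.003,0.008,0.54]}
    - {"hand": 1,"xyz": [13.9,-23,5],"delta_rot": [0.003,0.008,0.563]}
    - {"hand": 1,"xyz": [13.9,-23,5],"delta_rot": [0.003,0.008,0.563]}
    - {"hand": 1,"xyz": [13.9,-23,5],"delta_rot": [0.003,0.008,0.563]}

```text
clock: 28.63
position: [442.4, -336.3, 144.9]
ee_rot: [0.37, 0.929, -0.001, -0.005]
contact_force: [0.7, 0.5, -0.3]
gripper_width: 85.1
```

```bash
python3 mv.py 447 -336 100 -43.3 4;python3 -c "
from ov import *
a=np.deg2rad(-11)
overlay([(('bus',624.3,-136.9,a,75.8),(255,255,0)),(('rect',632.9,-92.7,a,45.8),(0,0,255)),(('igbt',615.6,-181,a,45.8),(0,255,0))],'pics/ov3.png',(624,-137,60),42)"
```

```text
std [0.87 0.31 0.52]
pos [ 443.8 -335.9  145.7] jaw 136.69 F [ 0.1  0.4 -0. ] w 85.4 t 28.78 j6 -0.4
xyz cm [-0.28  0.23  4.57] rot [-0.0052 -0.0075 -0.0001] rows>= 2.0
```

View pics/ov3.png

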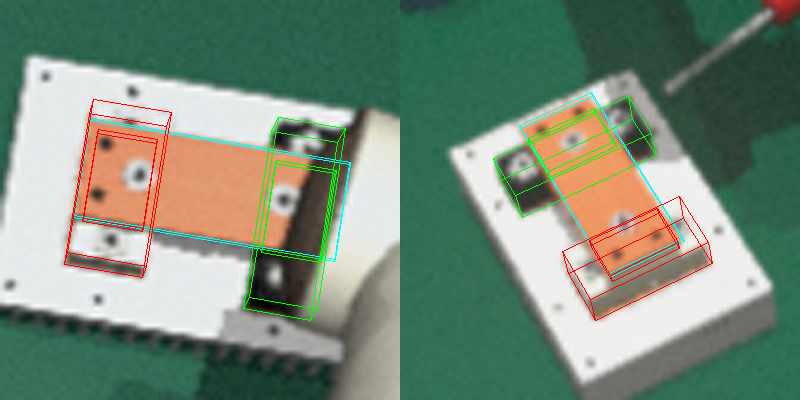

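Emit:
apply_moves:
  steps:
    - {"hand": 1,"xyz": [-0.28,0.23,1.5],"delta_rot": [-0.005,-0.007,0]}
    - {"hand": 1,"xyz": [-0.28,0.23,3.5],"delta_rot": [-0.005,-0.007,0]}
    - {"hand": 1,"xyz": [-0.28,0.23,4.5],"delta_rot": [-0.005,-0.007,0]}
    - {"hand": 1,"xyz": [-0.28,0.23,4.5],"delta_rot": [-0.005,-0.007,0]}
    - {"hand": 1,"xyz": [-0.28,0.23,4.5],"delta_rot": [-0.005,-0.007,0]}
    - {"hand": 1,"xyz": [-0.28,0.23,4.5],"delta_rot": [-0.005,-0.007,0]}

```text
clock: 29.38
position: [447.9, -336.3, 101.8]
ee_rot: [0.369, 0.93, -0.0, 0.001]
contact_force: [-0.3, -0.3, 0.0]
gripper_width: 85.3
```

```bash
python3 mv.py 447 -336 34 -43.3 5; python3 - <<'E'
from fit import *
S=get_image("scene")
for z in (0,):
    p,c,d=fit("cap",447,-336,np.deg2rad(-43.3),0,[S],56);print(p,c)
E
```

```text
std [0.16 0.02 0.09]
pos [ 447.7 -336.3  101.9] jaw 136.71 F [0.2 0.3 0.3] w 85.5 t 29.58 j6 -0.4
xyz cm [ 0.08 -0.03  6.79] rot [0.0005 0.0017 0.0002] rows>= 2.0
[ 447.7365915  -336.37179845   -0.7170206 ] 45.628259803921566
```

Emit:
apply_moves:
  steps:
    - {"hand": 1,"xyz": [0.05,-0.03,2],"delta_rot": [0,0,0]}
    - {"hand": 1,"xyz": [0.05,-0.03,4.5],"delta_rot": [0,0,0]}
    - {"hand": 1,"xyz": [0.05,-0.03,6],"delta_rot": [0,0,0]}
    - {"hand": 1,"xyz": [0.05,-0.03,6.8],"delta_rot": [0,0,0]}
    - {"hand": 1,"xyz": [0.05,-0.03,6.8],"delta_rot": [0,0,0]}
    - {"hand": 1,"xyz": [0.05,-0.03,6.8],"delta_rot": [0,0,0]}
    - {"hand": 1,"xyz": [0.05,-0.03,6.8],"delta_rot": [0,0,0]}

```text
clock: 30.22
position: [447.3, -336.4, 34.1]
ee_rot: [0.369, 0.929, -0.0, 0.001]
contact_force: [-0.3, -0.4, -0.5]
gripper_width: 85.3
```

```bash
python3 mv.py 447 -336 34 -43.3 5
```

```text
std [0.15 0.08 0.1 ]
pos [ 447.2 -336.3   34.1] jaw 136.7 F [-0.5 -0.2 -0.1] w 85.2 t 30.42 j6 -0.4
xyz cm [0.03 0.01 0.01] rot [ 0.0008  0.0021 -0.    ] rows>= 1.0
```

Emit:
apply_moves:
  steps:
    - {"hand": 0.7,"xyz": [0,0,0],"delta_rot": [0,0.002,0]}
    - {"hand": 0.5,"xyz": [0,0,0],"delta_rot": [0,0.002,0]}
    - {"hand": 0.3,"xyz": [0,0,0],"delta_rot": [0,0.002,0]}
    - {"hand": 0,"xyz": [0,0,0],"delta_rot": [0,0.002,0]}
    - {"hand": 0,"xyz": [0,0,0],"delta_rot": [0,0.002,0]}
    - {"hand": 0,"xyz": [0,0,0],"delta_rot": [0,0.002,0]}
    - {"hand": 0,"xyz": [0,0,0],"delta_rot": [0,0.002,0]}

```text
clock: 31.0
position: [446.5, -336.0, 33.1]
ee_rot: [0.369, 0.929, 0.0, -0.001]
contact_force: [-0.3, 0.5, 2.6]
gripper_width: 39.7
```

```bash
python3 mv.py 447 -336 190 -43.3 3; python3 - <<'E'
from fit import *
S=get_image("scene");T=get_image("top")
p,c,d=fit("cap",447,-336,np.deg2rad(-43.3),0,[S],56);print(p,c)
p,c,d=fit("bus",624.3,-137,np.deg2rad(-11),75.8,[S],60);print(p,np.rad2deg(p[2]),c)
E
```

```text
std [0.02 0.01 0.01]
pos [ 446.5 -336.    33.1] jaw 136.7 F [-0.6  0.8  3.4] w 39.6 t 31.1 j6 -0.4
xyz cm [-1.000e-02  3.000e-02 -1.569e+01] rot [ 0.     -0.0019 -0.0001] rows>= 4.0
[ 448.8526591  -339.77878025   -0.6609474 ] 167.3028183871588
[ 6.25956834e+02 -1.37151479e+02 -1.96635963e-01] -11.266410786871946 38.94139501336104
```

Emit:
apply_moves:
  steps:
    - {"hand": 0,"xyz": [0,0,-0.5],"delta_rot": [0,0,0]}
    - {"hand": 0,"xyz": [0,0,-2],"delta_rot": [0,0,0]}
    - {"hand": 0,"xyz": [0,0,-5],"delta_rot": [0,0,0]}
    - {"hand": 0,"xyz": [0,0,-8],"delta_rot": [0,0,0]}
    - {"hand": 0,"xyz": [0,0,-11],"delta_rot": [0,0,0]}
    - {"hand": 0,"xyz": [0,0,-14],"delta_rot": [0,0,0]}
    - {"hand": 0,"xyz": [0,0,-16],"delta_rot": [0,0,0]}
    - {"hand": 0,"xyz": [0,0,-16],"delta_rot": [0,0,0]}

```text
clock: 31.87
position: [448.8, -337.4, 197.8]
ee_rot: [0.369, 0.93, -0.0, 0.004]
contact_force: [0.3, 0.5, -1.3]
gripper_width: 39.1
```

```bash
python3 mv.py 624.3 -136.9 193 169 3; python3 - <<'E'
from fit import *
S=get_image("scene");T=get_image("top")
I=[]
for im,c in((T,(620,-137,80)),(S,(446,-336,180))):
    u=np.int32(proj(c,im));I.append(cv2.resize(im["frame"][u[1]-45:u[1]+45,u[0]-45:u[0]+45],(400,400),interpolation=cv2.INTER_CUBIC))
cv2.imwrite("pics/cap2.png",np.hstack(I))
p,c,d=fit("bus",624.3,-137,np.deg2rad(-11),75.8,[T],60);print(p,np.rad2deg(p[2]),c)
E
```

```text
std [0.99 0.64 2.07]
pos [ 447.5 -336.6  195.2] jaw 136.68 F [-0.1  0.4 -2.3] w 39.4 t 31.97 j6 -0.4
xyz cm [ 0.84 26.66  0.27] rot [ 0.0011  0.003  -0.5641] rows>= 7.0
[ 6.25347680e+02 -1.34593781e+02 -1.98400695e-01] -11.367522460146574 189.69212712673033
```

View pics/cap2.png

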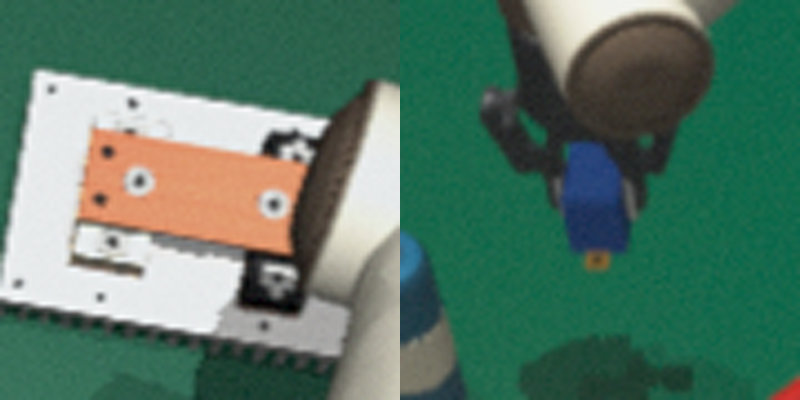

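```bash
python3 - <<'E'
from h import *
a=np.deg2rad(-11);n=np.array([-np.sin(a),np.cos(a)])
for nm in("top","scene"):
    im=get_image(nm);f=im["frame"].astype(float);C=[]
    for s in(1,-1):
        w=np.array([624.3,-136.9])+s*36*n
        u=proj((*w,85.8),im); u0=np.int32(np.round(u))
        for it in range(3):
            u0=np.int32(np.round(u))
            k=f[u0[1]-5:u0[1]+6,u0[0]-5:u0[0]+6]; wt=np.clip((70-(k[...,2]-k[...,0]))/70,0,1)  # low r-b
            yy,xx=np.mgrid[-5:6,-5:6]; wt=wt*((xx**2+yy**2)<30)
            u=u0+np.array([(wt*xx).sum(),(wt*yy).sum()])/wt.sum()
        q=unproj(u,im,85.8)[:2]; C.append(q); print(nm,s,np.round(u,1),np.round(q,1),round(wt.sum(),1))
    d=C[0]-C[1];print("mid",np.round((C[0]+C[1])/2,1),"len",np.linalg.norm(d),"yaw",np.rad2deg(np.arctan2(-d[0],d[1])))
E
```

```text
top 1 [374.8 166.4] [ 631.7 -100.9] 30.0
top -1 [405.3 171.6] [ 617.8 -172.2] 32.4
mid [ 624.8 -136.5] len 72.63842235265669 yaw -10.985031914593586
scene 1 [245.4 247.4] [ 632.8 -101.5] 11.4
scene -1 [234.9 230.3] [ 618.8 -171.9] 9.5
mid [ 625.8 -136.7] len 71.85531507648952 yaw -11.243488168506433
```

Emit:
apply_moves:
  steps:
    - {"hand": 0,"xyz": [0,1,0],"delta_rot": [0.001,0.003,-0.03]}
    - {"hand": 0,"xyz": [0.1,3,0],"delta_rot": [0.001,0.003,-0.07]}
    - {"hand": 0,"xyz": [0.2,6,0],"delta_rot": [0.001,0.003,-0.13]}
    - {"hand": 0,"xyz": [0.3,9,0],"delta_rot": [0.001,0.003,-0.2]}
    - {"hand": 0,"xyz": [0.4,12,0],"delta_rot": [0.001,0.003,-0.27]}
    - {"hand": 0,"xyz": [0.5,15,0],"delta_rot": [0.001,0.003,-0.34]}
    - {"hand": 0,"xyz": [0.6,18,0],"delta_rot": [0.001,0.003,-0.41]}
    - {"hand": 0,"xyz": [0.7,21,0],"delta_rot": [0.001,0.003,-0.47]}
    - {"hand": 0,"xyz": [0.8,24,0],"delta_rot": [0.001,0.003,-0.53]}
    - {"hand": 0,"xyz": [0.8,26,0],"delta_rot": [0.001,0.003,-0.564]}
    - {"hand": 0,"xyz": [0.8,26.7,0],"delta_rot": [0.001,0.003,-0.564]}
    - {"hand": 0,"xyz": [0.8,26.7,0],"delta_rot": [0.001,0.003,-0.564]}

```text
clock: 33.17
position: [625.0, -134.6, 191.5]
ee_rot: [0.094, 0.996, 0.001, -0.003]
contact_force: [0.1, 0.1, -1.0]
gripper_width: 39.6
```

```bash
python3 mv.py 624.8 -136.8 150 169 5
```

```text
std [0.68 0.96 0.42]
pos [ 623.7 -136.1  192. ] jaw 169.03 F [-0.3 -0.2 -1.7] w 39.6 t 33.37 j6 -0.23
xyz cm [-0.15 -0.05  4.2 ] rot [ 0.0007 -0.0067  0.0005] rows>= 2.0
```

Emit:
apply_moves:
  steps:
    - {"hand": 0,"xyz": [-0.1,-0.05,1.5],"delta_rot": [0.001,-0.005,0]}
    - {"hand": 0,"xyz": [-0.1,-0.05,3],"delta_rot": [0.001,-0.005,0]}
    - {"hand": 0,"xyz": [-0.1,-0.05,4.5],"delta_rot": [0.001,-0.005,0]}
    - {"hand": 0,"xyz": [-0.1,-0.05,5.7],"delta_rot": [0.001,-0.005,0]}
    - {"hand": 0,"xyz": [-0.1,-0.05,5.9],"delta_rot": [0.001,-0.005,0]}
    - {"hand": 0,"xyz": [-0.1,-0.05,5.9],"delta_rot": [0.001,-0.005,0]}
    - {"hand": 0,"xyz": [-0.1,-0.05,5.9],"delta_rot": [0.001,-0.005,0]}

```text
clock: 33.95
position: [624.8, -137.7, 134.8]
ee_rot: [0.096, 0.995, -0.0, 0.001]
contact_force: [0.6, -0.3, -1.8]
gripper_width: 39.3
```

```bash
python3 mv.py 624.8 -136.8 123 169 6;python3 -c "
from ov import *
a=np.deg2rad(-11)
overlay([(('bus',625,-136.7,a,75.8),(255,255,0)),(('cap',625,-136.7,a,100),(0,0,255))],'pics/ov4.png',(624,-137,90),42)"
```

```text
std [0.13 0.23 0.19]
pos [ 625.  -137.4  135.1] jaw 168.99 F [-0.1  0.  -1.6] w 39.4 t 34.2 j6 -0.23
xyz cm [0.04 0.05 1.21] rot [ 0.0002  0.002  -0.0002] rows>= 1.0
```

View pics/ov4.png

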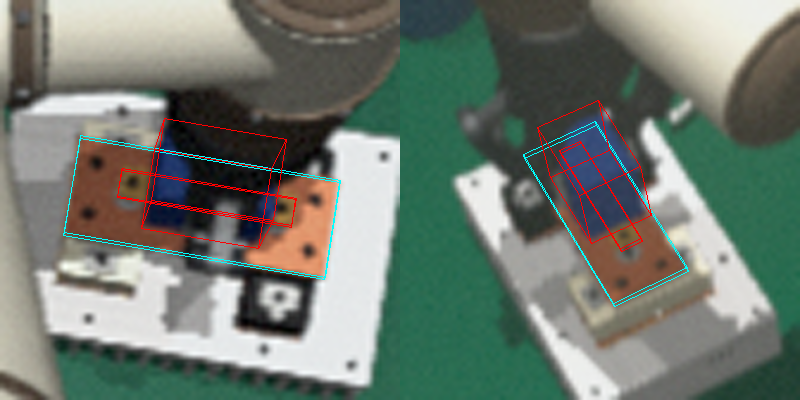

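Emit:
apply_moves:
  steps:
    - {"hand": 0,"xyz": [0.04,0.05,0.4],"delta_rot": [0,0.002,0]}
    - {"hand": 0,"xyz": [0.04,0.05,0.8],"delta_rot": [0,0.002,0]}
    - {"hand": 0,"xyz": [0.04,0.05,1.1],"delta_rot": [0,0.002,0]}
    - {"hand": 0,"xyz": [0.04,0.05,1.2],"delta_rot": [0,0.002,0]}
    - {"hand": 0,"xyz": [0.04,0.05,1.2],"delta_rot": [0,0.002,0]}
    - {"hand": 0,"xyz": [0.04,0.05,1.2],"delta_rot": [0,0.002,0]}

```text
clock: 34.8
position: [624.3, -136.5, 121.7]
ee_rot: [0.096, 0.995, 0.0, -0.001]
contact_force: [0.3, -1.2, -3.5]
gripper_width: 39.4
```

```bash
python3 mv.py 624.8 -136.8 119.5 169 6
```

```text
std [0.05 0.01 0.14]
pos [ 624.4 -136.5  122. ] jaw 169.0 F [-0.  -0.1 -2. ] w 39.1 t 35.05 j6 -0.23
xyz cm [-0.04 -0.03  0.25] rot [ 0.     -0.0017  0.0001] rows>= 1.0
```

Emit:
apply_moves:
  steps:
    - {"hand": 0,"xyz": [-0.04,-0.03,0.08],"delta_rot": [0,-0.0015,0]}
    - {"hand": 0,"xyz": [-0.04,-0.03,0.16],"delta_rot": [0,-0.0015,0]}
    - {"hand": 0,"xyz": [-0.04,-0.03,0.24],"delta_rot": [0,-0.0015,0]}
    - {"hand": 0,"xyz": [-0.04,-0.03,0.28],"delta_rot": [0,-0.0015,0]}
    - {"hand": 0,"xyz": [-0.04,-0.03,0.28],"delta_rot": [0,-0.0015,0]}
    - {"hand": 0,"xyz": [-0.04,-0.03,0.28],"delta_rot": [0,-0.0015,0]}

```text
clock: 35.55
position: [624.7, -136.8, 119.1]
ee_rot: [0.096, 0.995, 0.0, -0.0]
contact_force: [-0.3, -0.5, -1.5]
gripper_width: 39.1
```

```bash
python3 mv.py 624.8 -136.8 119 169 3
```

```text
std [0.01 0.01 0.03]
pos [ 624.7 -136.8  119.1] jaw 169.0 F [ 0.3 -0.7 -1. ] w 39.2 t 35.65 j6 -0.23
xyz cm [-0.01  0.01  0.01] rot [ 0.     -0.0003  0.    ] rows>= 1.0
```

Emit:
apply_moves:
  steps:
    - {"hand": 0,"xyz": [0,0,0.03],"delta_rot": [0,0,0]}
    - {"hand": 0,"xyz": [0,0,0.06],"delta_rot": [0,0,0]}
    - {"hand": 0,"xyz": [0,0,0.06],"delta_rot": [0,0,0]}

```text
clock: 35.9
position: [624.7, -136.8, 118.5]
ee_rot: [0.096, 0.995, 0.0, -0.0]
contact_force: [-0.8, 0.1, -2.3]
gripper_width: 39.7
```

```bash
python3 mv.py 624.8 -136.8 119 169 3
```

```text
std [0.   0.   0.01]
pos [ 624.6 -136.8  118.5] jaw 169.0 F [-0.5  0.3 -1.8] w 39.2 t 36.0 j6 -0.23
xyz cm [-0.01  0.   -0.05] rot [ 0.     -0.0004  0.0001] rows>= 1.0
```

Emit:
apply_moves:
  steps:
    - {"hand": 0,"xyz": [0,0,0.04],"delta_rot": [0,0,0]}
    - {"hand": 0,"xyz": [0,0,0.06],"delta_rot": [0,0,0]}
    - {"hand": 0,"xyz": [0,0,0.06],"delta_rot": [0,0,0]}

```text
clock: 36.25
position: [624.7, -136.8, 118.5]
ee_rot: [0.096, 0.995, -0.0, -0.0]
contact_force: [-1.5, 0.3, 1.4]
gripper_width: 39.5
```

```bash
python3 mv.py 624.8 -136.8 119 169 3
```

```text
std [0.02 0.01 0.01]
pos [ 624.7 -136.8  118.5] jaw 169.01 F [-1.6  0.6  2.3] w 39.7 t 36.35 j6 -0.23
xyz cm [-0.01  0.   -0.05] rot [-0.0001 -0.0001  0.0002] rows>= 1.0
```

Contact. Releasing and lifting clear.

Emit:
apply_moves:
  steps:
    - {"hand": 0.52,"xyz": [0,0,0],"delta_rot": [0,0,0]}
    - {"hand": 0.6,"xyz": [0,0,0],"delta_rot": [0,0,0]}
    - {"hand": 0.75,"xyz": [0,0,0],"delta_rot": [0,0,0]}
    - {"hand": 0.85,"xyz": [0,0,0],"delta_rot": [0,0,0]}
    - {"hand": 0.9,"xyz": [0,0,-0.3],"delta_rot": [0,0,0]}
    - {"hand": 0.9,"xyz": [0,0,-1],"delta_rot": [0,0,0]}
    - {"hand": 0.9,"xyz": [0,0,-2.5],"delta_rot": [0,0,0]}
    - {"hand": 0.9,"xyz": [0,0,-5],"delta_rot": [0,0,0]}
    - {"hand": 0.9,"xyz": [0,0,-8],"delta_rot": [0,0,0]}
    - {"hand": 0.9,"xyz": [0,0,-10],"delta_rot": [0,0,0]}
    - {"hand": 0.9,"xyz": [0,0,-11],"delta_rot": [0,0,0]}
    - {"hand": 0.9,"xyz": [0,0,-12],"delta_rot": [0,0,0]}

```text
clock: 37.35
position: [624.8, -136.8, 239.5]
ee_rot: [0.096, 0.995, 0.0, 0.001]
contact_force: [-0.5, -0.3, 0.5]
gripper_width: 76.6
```

```bash
python3 mv.py 450 100 250 169 1
```

```text
pos [ 624.8 -136.8  239.5] jaw 169.0 F [-0.5 -0.3  0.5] w 76.6 t 37.35 j6 -0.23
xyz cm [21.67 19.9  -1.06] rot [ 0.0007  0.0013 -0.0001] rows>= 8.0
```

Emit:
apply_moves:
  steps:
    - {"hand": 0.9,"xyz": [2,1.9,-0.5],"delta_rot": [0,0,0]}
    - {"hand": 0.9,"xyz": [4.5,4.2,-1],"delta_rot": [0,0,0]}
    - {"hand": 0.9,"xyz": [7.2,6.7,-1],"delta_rot": [0,0,0]}
    - {"hand": 0.9,"xyz": [10,9.2,-1],"delta_rot": [0,0,0]}
    - {"hand": 0.9,"xyz": [12.7,11.7,-1],"delta_rot": [0,0,0]}
    - {"hand": 0.9,"xyz": [15.5,14.2,-1],"delta_rot": [0,0,0]}
    - {"hand": 0.9,"xyz": [18.2,16.7,-1],"delta_rot": [0,0,0]}
    - {"hand": 0.9,"xyz": [20.5,19,-1],"delta_rot": [0,0,0]}
    - {"hand": 0.9,"xyz": [21.6,19.9,-1],"delta_rot": [0,0,0]}
    - {"hand": 0.9,"xyz": [21.6,19.9,-1],"delta_rot": [0,0,0]}
    - {"hand": 0.9,"xyz": [21.6,19.9,-1],"delta_rot": [0,0,0]}

```text
clock: 38.27
position: [450.1, 100.1, 247.7]
ee_rot: [0.095, 0.995, -0.0, -0.001]
contact_force: [0.5, 0.3, 0.1]
gripper_width: 76.9
```

```bash
python3 - <<'E'
from ov import *
a=np.deg2rad(-11)
overlay([(('bus',625,-136.7,a,75.8),(255,255,0)),(('cap',625,-136.7,a,85.8),(0,0,255))],'pics/ov5.png',(624,-137,90),42)
overlay([],'pics/ov6.png',(624,-137,90),42)
T=get_image("top");S=get_image("scene")
for n,im in(("top",T),("scene",S)):
    print(fit("cap",625,-136.7,a,85.8,[im],46)[0])
    cv2.imwrite(f"pics/end_{n}.png",im["frame"])
    for l in("multimeter_center","spraycan_center"): print(l,[np.round(d["xyz"]) for d in nets.pinpoint(im,l)[:1]])
E
```

```text
[ 6.20898125e+02 -1.37650601e+02 -3.79370500e-02]
multimeter_center [array([573., 489.,  23.])]
spraycan_center [array([ 581., -414.,   87.])]
[ 6.30480890e+02 -1.34759305e+02  3.15704465e-02]
multimeter_center [array([576., 490.,  19.])]
spraycan_center [array([ 576., -416.,   90.])]
```

View pics/ov5.png

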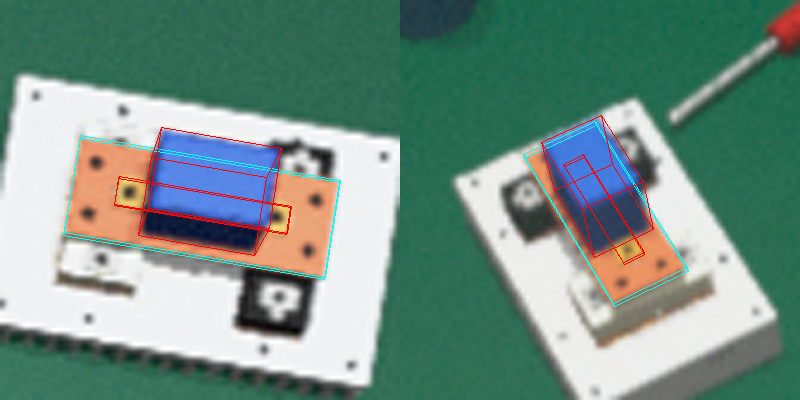

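View pics/ov6.png

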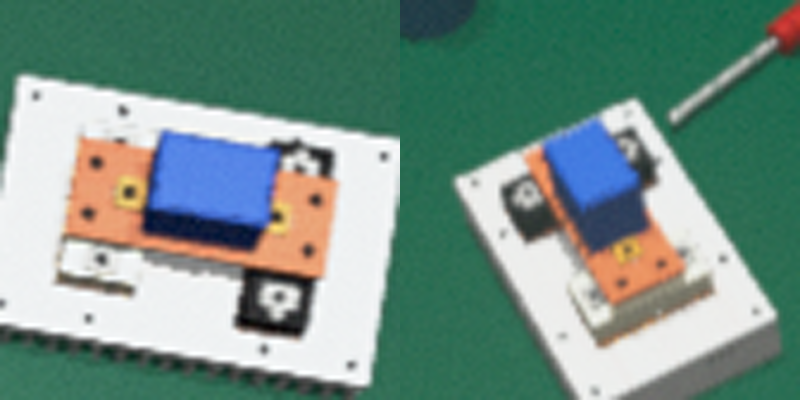

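View pics/end_top.png

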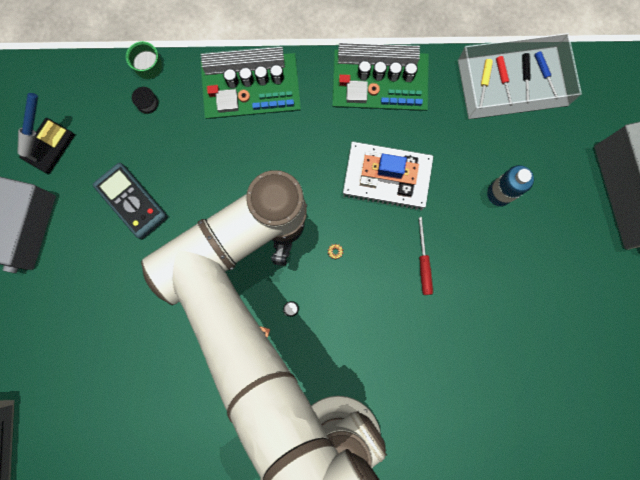

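The overlays line up on every part. The colour fit of the capacitor isn't valid here because it picks up the orange bar too. Handing in.

```bash
python3 -c "
from bench import workorder
print(workorder.job_done())"
```

```text
the job is handed in; nothing more can be done
None
```

The power stage is built on the heat sink and handed in after about 38.5 s. I set down the black module on the dark grey foil, the ivory module on the amber foil, the leftmost busbar across both, then the capacitor upright on the bar. Each part was lowered until it touched, under 6 N, before I let go.

**Last checks:**
- **Alignment:** Outlines of all four parts drawn over both camera views matched to about 1–2 mm. The bar's tinned pads put its middle within about 1.5 mm of the midpoint between the foils. The capacitor's lugs sit on the pads, and the bar was still in place after the capacitor went on.
- **Things to leave alone:** The multimeter and spray can read within about 4 mm of where they started, which is within network noise.
- **One check failed:** The automatic colour fit of the placed capacitor gave positions 4–6 mm off that disagreed between the two cameras. It was confused by the copper around the capacitor, so I relied on the overlay, which lined up in both views.

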